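Close the handle rivets with mallet and automatic punch

TASK

Close the rivets of every knife strapped on the bench: first knock all the brass heads down level with the handles with the mallet and put it back on its rubber mat. Then take the automatic punch, try it on the steel bench block by pressing it straight down until the nose is fully in and it clicks, and click it on every rivet so that each head goes to the bottom of its counterbore; hang the punch back upright in its stand. Use the punch on no knife whose rivets still stand proud, press nothing on the knives with the gripper itself, and leave the jar of rivets and the nippers alone.

Things in the scene. Friction and masses are not known exactly. Their poses are not given: they have to be found in the camera images.
- mallet_grip (a point): grasp point on the handle of the mallet: wooden, flat-sided, 20 mm wide, 32 mm high, 125 mm long, horizontal, its middle line 33 mm above the face the mallet stands on; this point is on that line, 48 mm from the axis of the head (21 mm from its side). x points along the handle to the head, z up along the head's axis. Mallet 0.38 kg, its weight mostly in the head
- mallet_head (a point): centre of the mallet's head: a cylinder 54 mm in diameter and 66 mm high with white nylon faces top and bottom, aluminium in the middle; it stands on one face, so its striking face is 33 mm below this point; z is the head's axis
- mat_top (a point): centre of the upper face of the black rubber mat (140 x 140 x 4 mm, fixed on the bench) on which the mallet stands; its left-right and near-far place differ from start to start
- punch_grip (a point): where to grasp the automatic punch: centre of its knurled steel body (15 mm in diameter, 61 mm long), 78 mm above the tip of its nose (nose out), 44 mm below the top of its brass cap. Collar 22 mm in diameter, 5 mm high, its underside 42 mm above the tip; below it a barrel 11 mm in diameter tapers to 7 mm. z points up its axis. 0.14 kg
- nose (a joint): how far the sprung nose (steel pin 5 mm in diameter) of the automatic punch is pushed in, in m: 0 fully out (as it springs back), 0.008 fully in, where the punch clicks; pushing it in takes 1 N at first and 3 N at the end, then it is against its stop
- stand_bore (a point): centre of the mouth of the bore in the punch stand, a fixed wooden block 70 x 110 mm and 44 mm high; vertical bore 15 mm in diameter, right through. The punch hangs in it upright, nose down, its collar resting on the top of the block. Two short punches show 11 mm above the top, 36 mm either side of the bore
- bench_block_top (a point): centre of the upper face of the polished steel bench block, 85 x 85 mm and 20 mm high, fixed on the bench
- rivet_jar_center (a point): jar of spare rivets, 56 mm in diameter and 65 mm high, glass with an aluminium lid, loose on the bench; this point is half-way up. To be left alone
- nippers_center (a point): pair of nippers with red grips, about 140 x 66 x 16 mm, lying loose on the bench; this point is half-way up at the rivet. To be left alone
- knife_left: knife at the robot's left, may be absent, strapped on its side on a heavy (3 kg) steel-soled riveting block 170 x 92 x 30 mm; bar and screws over the blade reach 55 mm high. Origin on the bench under the handle's middle; x along the handle to the blade, z up. Dark handle 27 mm wide, x = -60 to 60 mm, upper face 53 mm above the bench; three brass rivets (heads 10 mm across, in 12 mm counterbores) at x = -34, 0 and 34 mm
- left_rivet1 (a joint): how far the rivet nearest the butt (x = -34 mm) of the left knife is driven down, in m: 0 = head 8 mm above the upper face of the handle, 0.008 = level with it, 0.0115 = at the bottom of the counterbore, 3.5 mm below it; moves against a friction of 4 N and stays where it is left
- left_rivet2 (a joint): how far the middle rivet (x = 0) of the left knife is driven down, in m: 0 = head 8 mm above the upper face of the handle, 0.008 = level with it, 0.0115 = at the bottom of the counterbore, 3.5 mm below it; moves against a friction of 4 N and stays where it is left
- left_rivet3 (a joint): how far the rivet nearest the blade (x = 34 mm) of the left knife is driven down, in m: 0 = head 8 mm above the upper face of the handle, 0.008 = level with it, 0.0115 = at the bottom of the counterbore, 3.5 mm below it; moves against a friction of 4 N and stays where it is left
- knife_mid: knife at the middle, may be absent, strapped on its side on a heavy (3 kg) steel-soled riveting block 170 x 92 x 30 mm; bar and screws over the blade reach 55 mm high. Origin on the bench under the handle's middle; x along the handle to the blade, z up. Dark handle 27 mm wide, x = -60 to 60 mm, upper face 53 mm above the bench; three brass rivets (heads 10 mm across, in 12 mm counterbores) at x = -34, 0 and 34 mm
- mid_rivet1 (a joint): how far the rivet nearest the butt (x = -34 mm) of the mid knife is driven down, in m: 0 = head 8 mm above the upper face of the handle, 0.008 = level with it, 0.0115 = at the bottom of the counterbore, 3.5 mm below it; moves against a friction of 4 N and stays where it is left
- mid_rivet2 (a joint): how far the middle rivet (x = 0) of the mid knife is driven down, in m: 0 = head 8 mm above the upper face of the handle, 0.008 = level with it, 0.0115 = at the bottom of the counterbore, 3.5 mm below it; moves against a friction of 4 N and stays where it is left
- mid_rivet3 (a joint): how far the rivet nearest the blade (x = 34 mm) of the mid knife is driven down, in m: 0 = head 8 mm above the upper face of the handle, 0.008 = level with it, 0.0115 = at the bottom of the counterbore, 3.5 mm below it; moves against a friction of 4 N and stays where it is left
- knife_right: knife at the robot's right, may be absent, strapped on its side on a heavy (3 kg) steel-soled riveting block 170 x 92 x 30 mm; bar and screws over the blade reach 55 mm high. Origin on the bench under the handle's middle; x along the handle to the blade, z up. Dark handle 27 mm wide, x = -60 to 60 mm, upper face 53 mm above the bench; three brass rivets (heads 10 mm across, in 12 mm counterbores) at x = -34, 0 and 34 mm
- right_rivet1 (a joint): how far the rivet nearest the butt (x = -34 mm) of the right knife is driven down, in m: 0 = head 8 mm above the upper face of the handle, 0.008 = level with it, 0.0115 = at the bottom of the counterbore, 3.5 mm below it; moves against a friction of 4 N and stays where it is left
- right_rivet2 (a joint): how far the middle rivet (x = 0) of the right knife is driven down, in m: 0 = head 8 mm above the upper face of the handle, 0.008 = level with it, 0.0115 = at the bottom of the counterbore, 3.5 mm below it; moves against a friction of 4 N and stays where it is left
- right_rivet3 (a joint): how far the rivet nearest the blade (x = 34 mm) of the right knife is driven down, in m: 0 = head 8 mm above the upper face of the handle, 0.008 = level with it, 0.0115 = at the bottom of the counterbore, 3.5 mm below it; moves against a friction of 4 N and stays where it is left

How it is judged:
By the outcome, as a careful person would: the job done as asked, in the order asked, and still so for the second after the job is handed in, with the robot touching nothing.
Of knife_left, knife_mid, knife_right only 2 to 3 are there at a start; the rules pass over those that are not, and their reading is None.
At some moment in a run one of mallet may be knocked a few centimetres aside while the robot is not near it.
It also fails if it takes over 210 s, if anything falls off the work surface, if the arm or the gripper's body presses on something with over 40 N, if the wrist force passes 120 N, or if a joint passes its speed limit or range.

ROBOT

A 6-joint arm with a two-finger parallel gripper is mounted at the origin on the work surface. World frame = base frame: x ahead of the robot, y to its left, z up, the work surface at z = 0. Lengths are in mm, angles in rad, forces in N, time in s.
With the tool pointing down it reaches from about 350 to 875 mm from the base axis. Payload 4.2 kg.
Tool frame: the origin (TCP) lies on the mounting face of the last link; the fingertips stand 173 mm ahead of it and the grasp point (between the pads) lies 155 mm ahead of it; z points along the fingers, y is the line along which they close (so a half turn about z gives the same grasp; the last joint's range is limited). The gripper opens to 85 mm and grips with 20 to 120 N. Pads are 22 mm wide; open, the fingers measure 114 mm over their backs; the gripper's body (76 mm by 85 mm) begins 54 mm behind the grasp point. The pads swing forward as they close: fully open they stand 13 mm farther back than shut.
Start: joints at [-1.006, 0.385, 0.008, 0, -1.194, -0.259], TCP at [188.176, -595.978, 404.712] pointing down, gripper open.
Joint ranges: [-3.14, 3.14], [-1.21, 2.06], [-1.07, 1.41], [-3.16, 2.05], [-2.99, -0.16], [-3.1, 3.1]. Speed limits (rad/s): [2.79, 2.79, 3.14, 3.14, 3.14, 3.14].

INTERFACE

Orientations are given as a unit quaternion [x, y, z, w].
In Python, from bench import arm gives the robot as it stands.
- The arm moves only by the tool carry_out, never from a script. Its argument "rows" is a list of rows, each a list of 7 numbers: the shift along the tool's x, y, z as a fraction of full scale, then the turn, a rotation vector about the tool's x, y, z as a fraction of full scale, then the opening, from -1 (shut) to 1 (fully open). A call has 1 to 12 rows; each row is the pose to reach, as a shift and turn from the pose commanded when the call began, along the tool's axes at that moment, turning the shorter way round; what a row does not reach only later rows make up. Full scale, the value 1, is 20 cm for a shift and pi rad for a turn. A row lasts 1/8 s, in which the tool goes at most 62.5 mm and 10.7 degrees, less where a joint would pass 70% of its speed; a pose out of reach is approached as far as the arm can. A call with a number of a shift or a turn outside -1 to 1 is refused whole. A call with a gripper value outside its range is refused whole. The fingers move at their own pace and stop on an object; the grip force is fixed at half the most. Time passes only in rows, so rows that repeat a pose let the fingers close. It gives the time, the measured TCP pose, the force, the opening and the grip force at its end, in the units of the state.
- arm.read_state(): the state, without advancing time (a new reading comes with each control period).
- arm.get_image(name): name is "scene" or "top" or "wrist"; returns (picture, depth): 420x560x3 uint8, red, green, blue; 420x560 float32, mm along the optical axis (not along the pixel's ray), 0 where there is no reading.
- arm.calibration(name): a dict with "mtx" (3x3 intrinsics, pixels), "cam_to_world" (4x4, takes a point from camera to world coordinates). Camera axes: x right, y up, looking along -z (the intrinsics and any distortion apply to the point x, -y, -z); pixel columns grow to the right and rows downward; lengths in mm; the calibration is good to about 2 mm. The wrist camera is an equidistant fisheye: a pixel r from the principal point sees the ray r / f radians off the axis. A picture is of the moment at which its call begins: read the wrist's pose just before it. calibration takes no time and is no camera call; for the wrist camera it gives the pose at the moment of the call.
- arm.job_done(): hands the job in; it is judged then, once.
The state is a dict: "clock": time; "joints": joint angles; "joint_vel": joint speeds; "joint_efforts": joint torques, N m; "position": TCP position; "ee_rot": TCP orientation; "contact_force": force on the tool from outside, world axes, zero at the start; "wrist_torque": the same for the moment, N m; "gripper_width": finger opening in mm; "grasp_force": force on a finger pad.
Only numpy, scipy, OpenCV 4.12 (cv2) and the standard library are available. Lean on these libraries where they do the work, as an engineer would, in place of code of your own. Each camera call takes 0.05 s, during which the arm holds its last target. There are 200 camera calls.

## Working session

There is one attempt and no reset: what is moved stays moved. The work goes in short steps, Python scripts to look and compute and a tool call to move; the robot and the scene stay as the last step left them, time stands still between calls to the robot, and variables do not carry over. Pictures are saved under pics/ and viewed, at most 14 in all, crops included, and the job is handed in when it is done.

Besides the shell and the picture viewer there is one more tool, called as name(argument=value, ...), one argument or row to a line, values as JSON. carry_out: Moves the arm, as the interface text tells. Its arguments: {"type":"object","properties":{"rows":{"type":"array"}},"required":["rows"]}

```bash
mkdir -p pics; cat > h.py <<'E'
import numpy as np,cv2
from bench import arm
from scipy.spatial.transform import Rotation as R
def grab(n,f=None):
    c=arm.calibration(n); im,d=arm.get_image(n)
    if f: cv2.imwrite('pics/'+f,im[:,:,::-1])
    return im,d,c
def ray(c,n,u,v):
    K=np.array(c['mtx']);x=(u-K[0,2])/K[0,0];y=(v-K[1,2])/K[1,1]
    if n=='wrist':
        r=np.hypot(x,y);s=np.sin(r)/r if r>1e-9 else 1;p=np.array([x*s,-y*s,-np.cos(r)])
    else: p=np.array([x,-y,-1.])
    T=np.array(c['cam_to_world']);return T[:3,3],T[:3,:3]@p
def plane(c,n,u,v,z):
    o,d=ray(c,n,u,v);return o+d*(z-o[2])/d[2]
def dep(c,n,u,v,D):
    o,d=ray(c,n,u,v);T=np.array(c['cam_to_world']);k=-(T[:3,:3].T@d)[2];return o+d*D/k
def pmap(c,n,D):
    "world point per pixel from depth"
    h,w=D.shape;K=np.array(c['mtx']);u,v=np.meshgrid(np.arange(w),np.arange(h));x=(u-K[0,2])/K[0,0];y=(v-K[1,2])/K[1,1]
    if n=='wrist':
        r=np.hypot(x,y)+1e-9;s=np.tan(np.minimum(r,1.5))/r;x=x*s;y=y*s
    P=np.stack([x*D,-y*D,-D],-1);T=np.array(c['cam_to_world']);return P@T[:3,:3].T+T[:3,3]
E
python3 - <<'E'
from h import *
for n in ['scene','top','wrist']:
    im,d,c=grab(n,n+'0.png'); print(n,np.round(c['mtx'],1).tolist(),np.round(c['cam_to_world'],2).tolist(),(d>0).mean(),{k:v for k,v in c.items() if k not in('mtx','cam_to_world')})
print(arm.read_state())
E
```

```text
scene [[428.1, 0.0, 278.5], [0.0, 428.1, 220.3], [0.0, 0.0, 1.0]] [[0.8, -0.45, 0.4, 982.68], [0.61, 0.58, -0.55, -690.54], [0.02, 0.68, 0.73, 948.03], [0.0, 0.0, 0.0, 1.0]] 0.9961734693877551 {}
top [[541.4, 0.0, 286.8], [0.0, 541.4, 207.9], [0.0, 0.0, 1.0]] [[0.01, 1.0, -0.04, 464.1], [-1.0, 0.01, -0.01, -42.67], [-0.01, 0.04, 1.0, 1267.16], [0.0, 0.0, 0.0, 1.0]] 0.9959991496598639 {}
wrist [[325.2, 0.0, 278.2], [0.0, 325.2, 209.5], [0.0, 0.0, 1.0]] [[-0.3, -0.91, -0.28, 116.4], [0.95, -0.29, -0.09, -618.49], [0.0, -0.29, 0.96, 372.45], [0.0, 0.0, 0.0, 1.0]] 0.9945663265306123 {}
{'clock': 0.15, 'joints': array([-1.00640846e+00,  3.85406684e-01,  6.88955432e-03, -3.09987922e-04,
       -1.19399585e+00, -2.58571379e-01]), 'joint_vel': array([-0.00142085, -0.00326881,  0.00374492,  0.00059055,  0.00231943,
        0.00111232]), 'joint_efforts': array([-6.50228485e-04, -3.92676580e+01,  1.88583165e+01,  4.18857783e+00,
       -3.36922581e-03, -1.88946586e-06]), 'position': array([ 188.13262397, -595.8519864 ,  403.84304486]), 'ee_rot': array([-1.52256541e-01,  9.88340624e-01,  8.44307569e-04, -2.11256158e-04]), 'contact_force': array([-0.22707563,  0.52782373,  0.37261635]), 'wrist_torque': array([-0.01653134,  0.00091818, -0.00675465]), 'grasp_force': 0.0, 'gripper_width': 85.48887541663218}
```

View pics/top0.png

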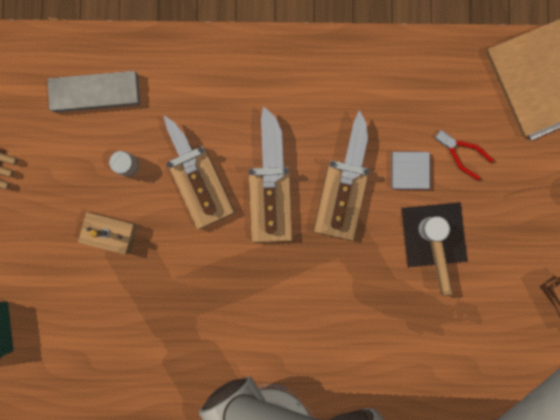

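View pics/scene0.png

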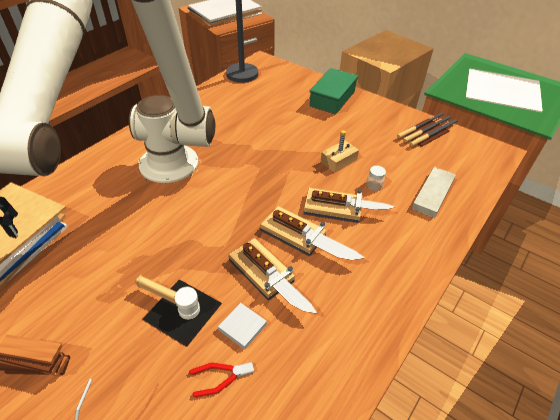

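The top picture shows three knives (handles near (203,195), (270,205), (343,203)), the stand at (107,233), the jar at (122,163), the block at (411,171), the mallet head at (435,229) with its handle toward (446,290), and the nippers at (465,155). The scene view agrees.

```bash
python3 - <<'E'
from h import *
im,d,c=grab('top'); P=pmap(c,'top',d)
hsv=cv2.cvtColor(im,cv2.COLOR_RGB2HSV)
for n,(u,v) in dict(head=(435,229),hand=(443,270),block=(411,171),mat=(415,255),stand=(90,235),jar=(122,163),table=(300,330)).items(): print(n,P[v,u].round(1),hsv[v,u])
for n,(u,v) in dict(kl=(203,195),km=(270,205),kr=(343,203)).items():
    print(n); s=im[v-35:v+35,u-30:u+30]
    h=hsv[v-35:v+35,u-30:u+30]; 
    m=((h[...,0]>14)&(h[...,0]<32)&(h[...,1]>110)&(h[...,2]>90)).astype(np.uint8)
    # restrict to inside dark handle: z>45
    z=P[v-35:v+35,u-30:u+30,2]; m&=(z>48).astype(np.uint8)
    k,l,st,ce=cv2.connectedComponentsWithStats(m)
    for i in range(1,k):
        if st[i,4]>=6: 
            q=ce[i]+[u-30,v-35]; print(q.round(1),st[i,4],plane(c,'top',*q,61).round(1))
tiles=[cv2.resize(im[y:y+80,x:x+80],(390,290),interpolation=cv2.INTER_CUBIC) for x,y in((165,155),(230,165),(305,160),(395,190))]
cv2.imwrite('pics/t1.png',np.vstack([np.hstack(tiles[:2]),np.hstack(tiles[2:])])[:,:,::-1])
E
```

```text
head [ 470.5 -362.1   70.5] [ 22  15 190]
hand [ 379.3 -385.6   50. ] [ 16 123 179]
block [ 603.9 -319.9   20.1] [ 60   2 159]
mat [ 409.9 -333.6    3.5] [ 8 57 49]
stand [447.9 379.4 126. ] [ 18 151 179]
jar [608.5 334.5  65.9] [ 30  10 172]
table [ 2.326e+02 -6.860e+01  1.000e-01] [ 12 161 146]
kl
[192.7 176. ] 27 [582.  176.9  61. ]
[199.3 189.7] 26 [551.5 161.5  61. ]
[205.6 203.6] 25 [520.5 146.7  61. ]
km
[268.4 192.1] 25 [548.   7.  61.]
[269.6 207.3] 27 [514.    3.8  61. ]
[270.4 222.9] 25 [479.3   1.5  61. ]
kr
[345.  188.4] 24 [ 558.5 -164.    61. ]
[342.  202.8] 26 [ 526.3 -157.6   61. ]
[338.4 217.9] 27 [ 492.5 -149.9   61. ]
```

View pics/t1.png

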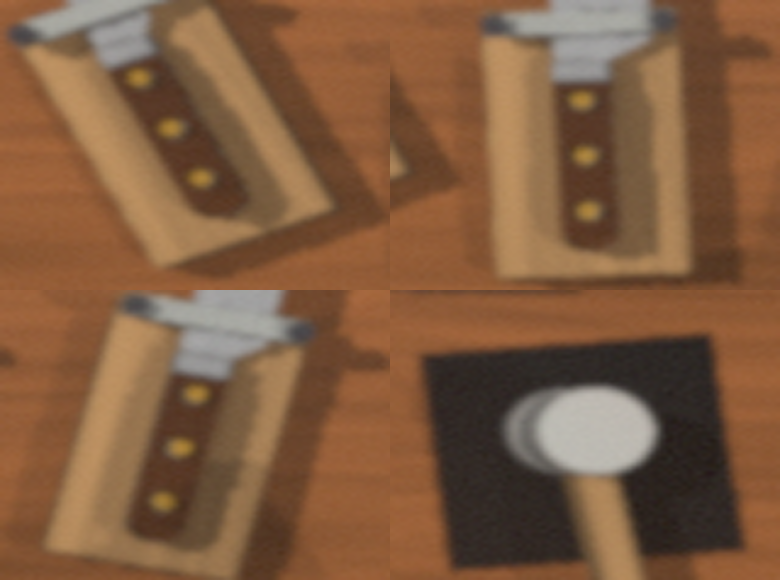

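Nine rivets were found with 34 mm spacing, as expected. The lower-right tile shows the mallet standing on the mat with its handle toward the robot. Next I measure the mallet, stand and block in two views.

```bash
cat >> h.py <<'E'
def goto(xyz,ax=None,st=None):
    """print shift/turn (units of the moves) to bring TCP to xyz with tool x axis along ax (world xy angle rad), pointing down"""
    st=st or arm.read_state();p=st['position'];r=R.from_quat(st['ee_rot'])
    if ax is None: x=r.as_matrix()[:,0];ax=np.arctan2(x[1],x[0])
    X=np.array([np.cos(ax),np.sin(ax),0]);Z=np.array([0,0,-1.]);t=R.from_matrix(np.stack([X,np.cross(Z,X),Z],1))
    s=r.inv().apply(np.array(xyz)-p)/200; w=(r.inv()*t).as_rotvec()/np.pi
    print('at',p.round(1),'shift',s.round(4),'turn',w.round(4),'F',st['contact_force'].round(1),'w',round(st['gripper_width'],1),'t',round(st['clock'],2))
E
python3 - <<'E'
from h import *
for n in ['top','scene']:
    im,d,c=grab(n); P=pmap(c,n,d); x,y,z=P[...,0],P[...,1],P[...,2]
    reg=(abs(x-440)<130)&(abs(y+370)<100)
    hd=reg&(z>66)&(z<75); q=P[hd]; 
    vs,us=np.nonzero(hd); (cu,cv),rr=cv2.minEnclosingCircle(np.stack([us,vs],1).astype(np.float32))
    print(n,'head',q.mean(0).round(1),hd.sum(),plane(c,n,us.mean(),vs.mean(),70).round(1))
    ha=reg&(z>46)&(z<57); h=P[ha]; h=h[np.hypot(*(h[:,:2]-q.mean(0)[:2]).T)>38]
    vx,vy,x0,y0=cv2.fitLine(h[:,:2].astype(np.float32),cv2.DIST_HUBER,0,.01,.01).ravel(); print(' handle',h.mean(0).round(1),len(h),vx,vy, h[:,:2].min(0),h[:,:2].max(0))
    b=(abs(x-604)<60)&(abs(y+320)<60)&(z>15)&(z<25); print(' block',P[b].mean(0).round(1),P[b].min(0).round(),P[b].max(0).round())
    s=(abs(x-450)<90)&(abs(y-350)<90)
    t=s&(z>40)&(z<47); print(' standtop',cv2.minAreaRect(P[t][:,:2].astype(np.float32)),t.sum(),np.median(z[t]))
    t=s&(z>112)&(z<135); print(' cap',P[t].mean(0).round(1),t.sum(),z[t].max())
    t=s&(z>65)&(z<110); print(' body',P[t].mean(0).round(1),t.sum())
    m=(abs(x-420)<140)&(abs(y+370)<140)&(im.max(2)<75)&(z<12)
    print(' mat',cv2.minAreaRect(P[m][:,:2].astype(np.float32)),P[m].mean(0).round(1),m.sum())
ax=np.arctan2(-.25,-.967)
goto([424,-374,380],ax)
E
```

```text
top head [ 472.7 -364.9   70.3] 442 [ 472.7 -364.9   70. ]
 handle [ 380.2 -383.    52.3] 425 0.9803069 0.1974799 [ 324.010587   -403.53542907] [ 437.35492058 -362.36944863]
 block [ 607.8 -317.6   20.5] [ 565. -360.   15.] [ 651. -275.   25.]
 standtop ((453.1214294433594, 376.32867431640625), (112.52527618408203, 70.28727722167969), 76.42659759521484) 1050 44.498712915045076
 cap [453.2 374.3 122.9] 60 128.54723590801746
 body [452.4 369.8  89. ] 49
 mat ((457.46881103515625, -377.39752197265625), (138.15931701660156, 137.5681610107422), 6.55740213394165) [ 458.8 -375.9    4.5] 2476
scene head [ 472.5 -368.2   68.6] 306 [ 473.4 -368.8   70. ]
 handle [ 380.3 -387.4   50.8] 307 0.9807322 0.19535701 [ 323.14051866 -407.06231504] [ 435.79571633 -366.50706055]
 block [ 607.7 -321.8   18.5] [ 564. -363.   15.] [ 650. -277.   24.]
 standtop ((452.5387268066406, 372.3870544433594), (112.70748901367188, 72.4170150756836), 75.52982330322266) 334 42.68226859275944
 cap [454.1 370.4 118.8] 26 123.293462743497
 body [453.4 369.2  87. ] 51
 mat ((457.88739013671875, -378.8136901855469), (141.83932495117188, 140.27517700195312), 6.837269306182861) [ 467.3 -391.6    2.5] 1906
at [ 188.1 -595.9  404.4] shift [-1.4586  0.7032  0.1222] turn [ 0.0002 -0.      0.0168] F [0.3 0.3 0.8] w 85.5 t 0.3
```

carry_out(
  rows=[
    [-0.5,0.35,0,0,0,0,1],
    [-1,0.7,0,0,0,0,1],
    [-1,0.7,0,0,0,0,1],
    [-1,0.7,0,0,0,0,1],
    [-1,0.7,0,0,0,0,1],
    [-1,0.7,0,0,0,0,1],
  ],
)

```text
clock: 1.05
position: [336.9, -402.2, 404.9]
ee_rot: [-0.153, 0.988, -0.0, 0.0]
contact_force: [-0.4, 0.2, -0.8]
gripper_width: 85.1
grasp_force: 0.0
```

```bash
python3 - <<'E'
from h import *
goto([405,-380,360],np.arctan2(-.196,-.981))
E
```

```text
at [ 336.9 -402.2  404.9] shift [-0.3583  0.003   0.2243] turn [-0.0001  0.      0.0348] F [-0.4  0.2 -0.8] w 85.1 t 1.05
```

carry_out(
  rows=[
    [-0.36,0,0.22,0,0,0.035,1],
    [-0.36,0,0.22,0,0,0.035,1],
    [-0.36,0,0.22,0,0,0.035,1],
    [-0.36,0,0.22,0,0,0.035,1],
  ],
)

```text
clock: 1.55
position: [404.7, -381.4, 361.2]
ee_rot: [-0.097, 0.995, -0.0, 0.0]
contact_force: [0.6, -0.4, 0.9]
gripper_width: 85.3
grasp_force: 0.0
```

```bash
python3 - <<'E'
from h import *
im,d,c=grab('wrist','w1.png');P=pmap(c,'wrist',d);x,y,z=P[...,0],P[...,1],P[...,2]
q0=np.array([472.6,-366.5]);r=np.hypot(x-q0[0],y-q0[1])
hd=(r<60)&(z>66)&(z<76);print('head',cv2.minEnclosingCircle(P[hd][:,:2].astype(np.float32)),P[hd].mean(0),hd.sum())
ha=(r>38)&(r<150)&(z>46)&(z<57)&(x<460);h=P[ha];vx,vy,x0,y0=cv2.fitLine(h[:,:2].astype(np.float32),cv2.DIST_HUBER,0,.01,.01).ravel();print('handle',h.mean(0),vx,vy,ha.sum())
rect=cv2.minAreaRect(h[:,:2].astype(np.float32));print(rect)
m=(im.max(2)<75)&(z<12)&(abs(x-457)<100)&(abs(y+378)<100);print(' mat',cv2.minAreaRect(P[m][:,:2].astype(np.float32)),np.median(z[m]))
hdir=np.array([vx,vy])*np.sign(vx)
ce=P[hd].mean(0)[:2];g=ce-48*hdir;print('grip',g)
goto([*g,300],np.arctan2(-hdir[1],-hdir[0]))
E
```

```text
head ((471.19189453125, -367.8861999511719), 26.886316299438477) [ 469.70384416 -368.1960833    69.45516186] 2350
handle [ 378.5547318  -385.99892892   51.6573265 ] 0.98081344 0.19494866 2831
((381.031005859375, -385.3832092285156), (112.32971954345703, 22.171859741210938), 11.45101547241211)
 mat ((458.06195068359375, -378.8904724121094), (139.43614196777344, 139.43324279785156), 6.427562713623047) 3.6196644764279995
grip [ 422.62479982 -377.55361866]
at [ 404.6 -381.4  361.5] shift [-0.092   0.0015  0.3075] turn [-0.0003  0.0002 -0.0005] F [-0.7  0.2 -0.4] w 85.6 t 1.6
```

View pics/w1.png

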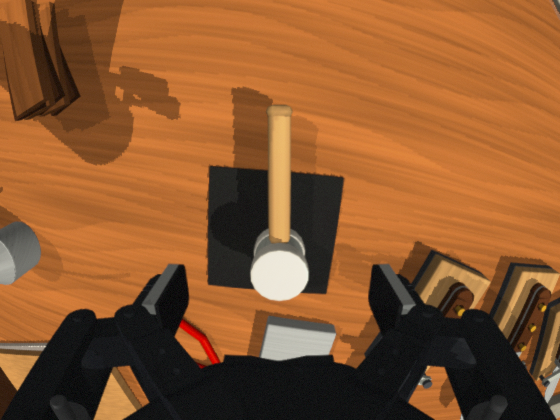

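The wrist view shows the mallet with its handle centred between the open fingers, head at (280,270). The three views agree within 3 mm, so I descend and grip.

carry_out(
  rows=[
    [-0.105,0.002,0.3,0,0,0,1],
    [-0.105,0.002,0.55,0,0,0,1],
    [-0.105,0.002,0.75,0,0,0,1],
    [-0.105,0.002,0.843,0,0,0,1],
    [-0.105,0.002,0.843,0,0,0,1],
    [-0.105,0.002,0.843,0,0,0,-1],
    [-0.105,0.002,0.843,0,0,0,-1],
    [-0.105,0.002,0.843,0,0,0,-1],
    [-0.105,0.002,0.843,0,0,0,-1],
    [-0.105,0.002,0.843,0,0,0,-1],
    [-0.105,0.002,0.843,0,0,0,-1],
    [-0.105,0.002,0.843,0,0,0,-1],
  ],
)

```text
clock: 3.1
position: [426.1, -376.3, 193.0]
ee_rot: [-0.098, 0.995, -0.0, 0.0]
contact_force: [-1.4, 0.6, 6.0]
gripper_width: 19.2
grasp_force: 59.2
```

carry_out(
  rows=[
    [0,0,-0.05,0,0,0,-1],
    [0,0,-0.15,0,0,0,-1],
    [0,0,-0.3,0,0,0,-1],
    [0,0,-0.45,0,0,0,-1],
    [0,0,-0.5,0,0,0,-1],
    [0,0,-0.5,0,0,0,-1],
    [0,0,-0.5,0,0,0,-1],
  ],
)

```text
clock: 3.98
position: [425.4, -375.7, 290.3]
ee_rot: [-0.098, 0.995, 0.001, -0.001]
contact_force: [-0.5, -0.1, -5.8]
gripper_width: 19.4
grasp_force: 59.1
```

```bash
python3 - <<'E'
from h import *
st=arm.read_state();print(st['position'],st['gripper_width'],st['contact_force'],st['wrist_torque'])
M=R.from_quat(st['ee_rot']).as_matrix();tx=-M[:,0]
im,d,c=grab('scene');P=pmap(c,'scene',d)
g=st['position'].copy();g[2]-=155;print('grip',g)
L=(P-g)@np.stack([tx,np.cross([0,0,1],tx),[0,0,1]],1)
ok=(abs(L[...,1])<40)&(L[...,0]>15)&(L[...,0]<90)&(abs(L[...,2])<60)
t=ok&(L[...,2]>20);q=L[t];print('top n',t.sum(),q.mean(0)); A=np.c_[q[:,:2],np.ones(len(q))]
top=q[q[:,2]>np.percentile(q[:,2],50)-3]
print(np.linalg.lstsq(np.c_[top[:,:2],np.ones(len(top))],top[:,2],rcond=None)[0],top.mean(0),len(top))
im,d,c=grab('wrist','w2.png');P=pmap(c,'wrist',d);L=(P-g)@np.stack([tx,np.cross([0,0,1],tx),[0,0,1]],1)
ok=(abs(L[...,1])<40)&(L[...,0]>15)&(L[...,0]<90)&(L[...,2]>28)&(L[...,2]<42);top=L[ok]
print(np.linalg.lstsq(np.c_[top[:,:2],np.ones(len(top))],top[:,2],rcond=None)[0],top.mean(0),len(top),cv2.minEnclosingCircle(top[:,:2].astype(np.float32)))
E
```

```text
[ 425.35740059 -375.7140766   290.34135541] 19.4251198830655 [-0.48576092 -0.05477543 -5.80020069] [-0.02114256  0.20755263  0.03798479]
grip [ 425.35740059 -375.7140766   135.34135541]
top n 442 [46.51377519 -2.23372094 30.58761593]
[-1.87341872e-01 -5.07912238e-03  3.98263909e+01] [44.89489834 -1.09822719 31.42127462] 394
[0. 0. 0.] [nan nan nan] 0 ((0.0, 0.0), 0.0)<stdin>:13: RuntimeWarning: Mean of empty slice.
  ret = um.true_divide(
```

View pics/w2.png

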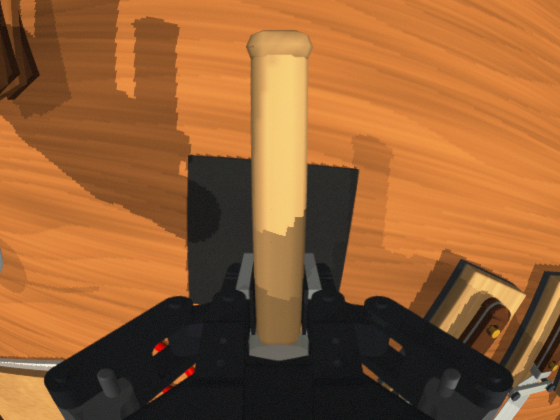

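The wrist view shows the handle held straight in the pads from (280,45) to (280,340), with the head hidden behind the fingers. Checking for droop.

```bash
cat >> h.py <<'E'
def droop():
    st=arm.read_state();M=R.from_quat(st['ee_rot']).as_matrix();tx=-M[:,0]
    g=st['position'].copy();g[2]-=155;B=np.stack([tx,np.cross([0,0,1],tx),[0,0,1]],1)
    for n in('wrist','scene','top'):
        im,d,c=grab(n);L=(pmap(c,n,d)-g)@B
        ok=(abs(L[...,1])<7)&(L[...,0]>-72)&(L[...,0]<-18)&(abs(L[...,2]-12)<14);q=L[ok]
        if len(q)>10: print(n,'handle slope',np.polyfit(q[:,0],q[:,2],1),len(q), q[:,1].mean())
        ok=(abs(L[...,1])<22)&(L[...,0]>25)&(L[...,0]<80)&(L[...,2]>20)&(L[...,2]<42);q=L[ok]
        if len(q)>10: 
            s=np.polyfit(q[:,0],q[:,2],1);k=abs(q[:,2]-np.polyval(s,q[:,0]))<4;q=q[k];print(n,'head',np.polyfit(q[:,0],q[:,2],1),len(q),q.mean(0))
E
python3 -c "
from h import *
droop()"
```

```text
wrist handle slope [-3.64326321e-03  1.42324478e+01] 5775 0.009484923975871097
scene handle slope [-0.04774147 10.43403793] 25 -2.447207243943883
scene head [-2.50220701e-02  3.15425345e+01] 324 [48.94591528 -0.82667495 30.31780635]
top handle slope [-8.17628231e-04  1.59360614e+01] 110 0.8080645149877594
```

No droop: the handle slope is about 0 and the head sits 48 mm ahead. Moving over the right knife's blade-side rivet.

carry_out(
  rows=[
    [-0.1,0.15,0,0,0,0,-1],
    [-0.22,0.32,0,0,0,0,-1],
    [-0.34,0.5,0,0,0,0,-1],
    [-0.46,0.68,0,0,0,0,-1],
    [-0.56,0.83,0,0,0,0,-1],
    [-0.618,0.9,0,0,0,0,-1],
    [-0.618,0.9,0,0,0,0,-1],
    [-0.618,0.9,0.1,0,0,0,-1],
    [-0.618,0.9,0.12,0,0,0,-1],
    [-0.618,0.9,0.12,0,0,0,-1],
  ],
)

```text
clock: 5.48
position: [511.9, -176.2, 268.0]
ee_rot: [-0.097, 0.995, -0.0, -0.0]
contact_force: [-0.4, -0.7, -5.1]
gripper_width: 19.3
grasp_force: 59.3
```

```bash
python3 - <<'E'
from h import *
grab('scene','s2.png')
for p in [(511.4,-174.9),(479.2,-168.4),(445.4,-160.9)]: goto([*p,242])
im=cv2.imread('pics/s2.png');cv2.imwrite('pics/s2c.png',cv2.resize(im[170:320,200:360],(640,600),interpolation=cv2.INTER_CUBIC))
E
```

```text
at [ 512.2 -176.1  268.4] shift [0.0028 0.0068 0.1322] turn [-0.0001  0.0001 -0.    ] F [ 0.   0.5 -4.5] w 19.2 t 5.53
at [ 512.2 -176.1  268.4] shift [0.1544 0.0699 0.1321] turn [-0.0001  0.0001 -0.    ] F [ 0.   0.5 -4.5] w 19.2 t 5.53
at [ 512.2 -176.1  268.4] shift [0.3129 0.1394 0.1321] turn [-0.0001  0.0001 -0.    ] F [ 0.   0.5 -4.5] w 19.2 t 5.53
```

View pics/s2c.png

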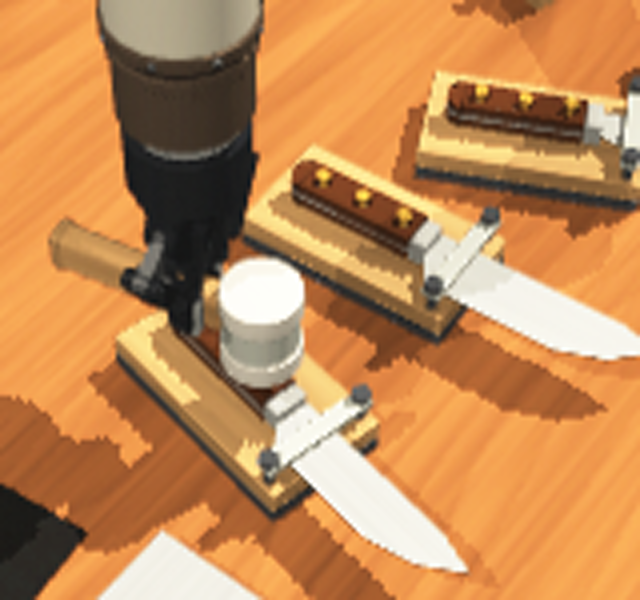

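The crop shows the head above the right knife's blade-side rivet, clear of the strap bar. Pressing gently and watching the force.

carry_out(
  rows=[
    [0.03,0.01,0.05,0,0,0,-1],
    [0.03,0.01,0.09,0,0,0,-1],
    [0.03,0.01,0.11,0,0,0,-1],
    [0.03,0.01,0.125,0,0,0,-1],
    [0.03,0.01,0.135,0,0,0,-1],
    [0.03,0.01,0.14,0,0,0,-1],
    [0.03,0.01,0.14,0,0,0,-1],
    [0.03,0.01,0.14,0,0,0,-1],
  ],
)

```text
clock: 6.52
position: [505.2, -174.8, 242.0]
ee_rot: [-0.098, 0.995, -0.0, -0.001]
contact_force: [-8.7, 2.2, 14.1]
gripper_width: 19.3
grasp_force: 62.0
```

carry_out(
  rows=[
    [0,0,-0.06,0,0,0,-1],
    [0.03,0.015,-0.1,0,0,0,-1],
    [0.122,0.06,-0.1,0,0,0,-1],
    [0.122,0.06,-0.06,0,0,0,-1],
    [0.122,0.06,-0.03,0,0,0,-1],
    [0.122,0.06,-0.01,0,0,0,-1],
    [0.122,0.06,0,0,0,0,-1],
    [0.122,0.06,0.002,0,0,0,-1],
    [0.122,0.06,0.002,0,0,0,-1],
  ],
)

```text
clock: 7.65
position: [479.9, -167.8, 241.9]
ee_rot: [-0.098, 0.995, -0.0, 0.0]
contact_force: [-6.0, 2.2, 12.7]
gripper_width: 19.3
grasp_force: 62.0
```

carry_out(
  rows=[
    [0,0,-0.06,0,0,0,-1],
    [0.04,0.02,-0.1,0,0,0,-1],
    [0.158,0.07,-0.1,0,0,0,-1],
    [0.158,0.07,-0.06,0,0,0,-1],
    [0.158,0.07,-0.03,0,0,0,-1],
    [0.158,0.07,-0.01,0,0,0,-1],
    [0.158,0.07,0,0,0,0,-1],
    [0.158,0.07,0.001,0,0,0,-1],
    [0.158,0.07,0.001,0,0,0,-1],
  ],
)

```text
clock: 8.78
position: [445.8, -160.2, 241.8]
ee_rot: [-0.098, 0.995, -0.0, -0.0]
contact_force: [-10.0, 3.5, 19.0]
gripper_width: 19.4
grasp_force: 62.8
```

carry_out(
  rows=[
    [0,0,-0.06,0,0,0,-1],
    [0,0,-0.15,0,0,0,-1],
    [0,0,-0.2,0,0,0,-1],
    [0,0,-0.2,0,0,0,-1],
  ],
)

```text
clock: 9.28
position: [446.3, -160.1, 280.0]
ee_rot: [-0.098, 0.995, -0.0, 0.001]
contact_force: [-0.4, 0.0, -4.4]
gripper_width: 19.2
grasp_force: 59.6
```

```bash
python3 - <<'E'
from h import *
im,d,c=grab('top')
droop()
for p in [(548,5.5),(514,2.3),(479.3,0)]: goto([p[0]-47.1,p[1]-9.4,242])
E
```

```text
wrist handle slope [-1.03519713e-03  1.42755348e+01] 5806 0.0061470471706876854
scene handle slope [1.05733449e-02 1.39387938e+01] 38 -0.4273487454432821
scene head [-2.04609101e-02  3.08885113e+01] 231 [47.83979515 -0.87099831 29.9096655 ]
top handle slope [ 0.06293043 19.57936932] 40 0.9230094405279621
top head [-3.36442138e-02  3.37490559e+01] 223 [59.08151383 -0.37320845 31.76130484]
at [ 445.6 -160.1  278.7] shift [-0.4231  0.7124  0.1833] turn [ 0.0001 -0.0005 -0.    ] F [ 0.4 -0.4 -5.4] w 19.3 t 9.47
at [ 445.6 -160.1  278.7] shift [-0.2532  0.7297  0.1836] turn [ 0.0001 -0.0005 -0.    ] F [ 0.4 -0.4 -5.4] w 19.3 t 9.47
at [ 445.6 -160.1  278.7] shift [-0.0808  0.7522  0.1839] turn [ 0.0001 -0.0005 -0.    ] F [ 0.4 -0.4 -5.4] w 19.3 t 9.47
```

The mallet is still square in the grip. Now the middle knife.

carry_out(
  rows=[
    [-0.02,0.2,0,0,0,0,-1],
    [-0.05,0.45,0,0,0,0,-1],
    [-0.081,0.7,0,0,0,0,-1],
    [-0.081,0.752,0,0,0,0,-1],
    [-0.081,0.752,0.05,0,0,0,-1],
    [-0.081,0.752,0.1,0,0,0,-1],
    [-0.081,0.752,0.15,0,0,0,-1],
    [-0.081,0.752,0.18,0,0,0,-1],
    [-0.081,0.752,0.193,0,0,0,-1],
    [-0.081,0.752,0.2,0,0,0,-1],
    [-0.081,0.752,0.2,0,0,0,-1],
    [-0.081,0.752,0.2,0,0,0,-1],
  ],
)

```text
clock: 10.98
position: [432.1, -10.3, 241.8]
ee_rot: [-0.098, 0.995, -0.001, -0.0]
contact_force: [-9.2, -2.5, 21.9]
gripper_width: 19.6
grasp_force: 64.2
```

carry_out(
  rows=[
    [0,0,-0.06,0,0,0,-1],
    [-0.05,0,-0.1,0,0,0,-1],
    [-0.172,-0.022,-0.1,0,0,0,-1],
    [-0.172,-0.022,-0.06,0,0,0,-1],
    [-0.172,-0.022,-0.03,0,0,0,-1],
    [-0.172,-0.022,-0.01,0,0,0,-1],
    [-0.172,-0.022,0,0,0,0,-1],
    [-0.172,-0.022,0,0,0,0,-1],
    [-0.172,-0.022,0,0,0,0,-1],
  ],
)

```text
clock: 12.1
position: [467.3, -6.9, 241.8]
ee_rot: [-0.099, 0.995, -0.0, 0.001]
contact_force: [-4.7, 0.6, 13.9]
gripper_width: 19.0
grasp_force: 63.1
```

carry_out(
  rows=[
    [0,0,-0.06,0,0,0,-1],
    [-0.04,0,-0.1,0,0,0,-1],
    [-0.145,-0.017,-0.1,0,0,0,-1],
    [-0.145,-0.017,-0.06,0,0,0,-1],
    [-0.145,-0.017,-0.03,0,0,0,-1],
    [-0.145,-0.017,-0.01,0,0,0,-1],
    [-0.145,-0.017,0,0,0,0,-1],
    [-0.145,-0.017,0,0,0,0,-1],
    [-0.145,-0.017,0,0,0,0,-1],
  ],
)

```text
clock: 13.22
position: [496.3, -4.6, 241.8]
ee_rot: [-0.098, 0.995, -0.0, 0.001]
contact_force: [-4.4, 1.0, 13.0]
gripper_width: 19.1
grasp_force: 62.9
```

carry_out(
  rows=[
    [0,0,-0.06,0,0,0,-1],
    [0,0,-0.15,0,0,0,-1],
    [0,0,-0.2,0,0,0,-1],
    [0,0,-0.2,0,0,0,-1],
  ],
)

```text
clock: 13.72
position: [496.0, -4.8, 279.9]
ee_rot: [-0.098, 0.995, 0.0, 0.0]
contact_force: [0.5, 0.1, -5.9]
gripper_width: 19.3
grasp_force: 60.5
```

```bash
python3 - <<'E'
from h import *
for p in [(582,175),(551.5,160),(520.5,145)]: goto([p[0]-47.1,p[1]-9.4,242])
E
```

```text
at [496.   -4.8 279.9] shift [-0.3561  0.7977  0.1898] turn [0.0001 0.0002 0.    ] F [ 0.5  0.1 -5.9] w 19.3 t 13.72
at [496.   -4.8 279.9] shift [-0.1919  0.7538  0.1897] turn [0.0001 0.0002 0.    ] F [ 0.5  0.1 -5.9] w 19.3 t 13.72
at [496.   -4.8 279.9] shift [-0.0253  0.7103  0.1895] turn [0.0001 0.0002 0.    ] F [ 0.5  0.1 -5.9] w 19.3 t 13.72
```

carry_out(
  rows=[
    [-0.01,0.2,0,0,0,0,-1],
    [-0.02,0.45,0,0,0,0,-1],
    [-0.025,0.66,0,0,0,0,-1],
    [-0.025,0.71,0,0,0,0,-1],
    [-0.025,0.71,0.05,0,0,0,-1],
    [-0.025,0.71,0.1,0,0,0,-1],
    [-0.025,0.71,0.15,0,0,0,-1],
    [-0.025,0.71,0.18,0,0,0,-1],
    [-0.025,0.71,0.193,0,0,0,-1],
    [-0.025,0.71,0.2,0,0,0,-1],
    [-0.025,0.71,0.2,0,0,0,-1],
    [-0.025,0.71,0.2,0,0,0,-1],
  ],
)

```text
clock: 15.22
position: [473.1, 134.6, 241.8]
ee_rot: [-0.098, 0.995, -0.001, -0.0]
contact_force: [-8.5, -4.9, 15.4]
gripper_width: 19.6
grasp_force: 63.9
```

carry_out(
  rows=[
    [0,0,-0.06,0,0,0,-1],
    [-0.05,0.01,-0.1,0,0,0,-1],
    [-0.167,0.044,-0.1,0,0,0,-1],
    [-0.167,0.044,-0.06,0,0,0,-1],
    [-0.167,0.044,-0.03,0,0,0,-1],
    [-0.167,0.044,-0.01,0,0,0,-1],
    [-0.167,0.044,0,0,0,0,-1],
    [-0.167,0.044,0,0,0,0,-1],
    [-0.167,0.044,0,0,0,0,-1],
  ],
)

```text
clock: 16.35
position: [504.7, 150.9, 241.9]
ee_rot: [-0.098, 0.995, 0.0, 0.001]
contact_force: [-4.1, 0.2, 9.9]
gripper_width: 19.1
grasp_force: 62.9
```

carry_out(
  rows=[
    [0,0,-0.06,0,0,0,-1],
    [-0.04,0.01,-0.1,0,0,0,-1],
    [-0.138,0.036,-0.1,0,0,0,-1],
    [-0.138,0.036,-0.06,0,0,0,-1],
    [-0.138,0.036,-0.03,0,0,0,-1],
    [-0.138,0.036,-0.01,0,0,0,-1],
    [-0.138,0.036,0,0,0,0,-1],
    [-0.138,0.036,0,0,0,0,-1],
    [-0.138,0.036,0,0,0,0,-1],
  ],
)

```text
clock: 17.48
position: [530.3, 163.3, 241.9]
ee_rot: [-0.098, 0.995, 0.0, 0.001]
contact_force: [-3.0, 0.7, 9.1]
gripper_width: 18.9
grasp_force: 62.8
```

carry_out(
  rows=[
    [0,0,-0.06,0,0,0,-1],
    [0,0,-0.15,0,0,0,-1],
    [0.2,-0.2,-0.3,0,0,0,-1],
    [0.4,-0.4,-0.3,0,0,0,-1],
    [0.5,-0.6,-0.3,0,0,0,-1],
    [0.6,-0.8,-0.3,0,0,0,-1],
    [0.6,-1,-0.3,0,0,0,-1],
    [0.6,-1,-0.3,0,0,0,-1],
    [0.6,-1,-0.3,0,0,0,-1],
  ],
)

```text
clock: 18.6
position: [450.8, -56.6, 299.2]
ee_rot: [-0.097, 0.995, 0.0, -0.001]
contact_force: [-1.4, 0.3, -4.0]
gripper_width: 19.3
grasp_force: 61.0
```

```bash
python3 - <<'E'
from h import *
im,d,c=grab('top'); im2,d2,c2=grab('scene'); P=pmap(c,'top',d)
t=[cv2.resize(im[y:y+80,x:x+80],(266,290),interpolation=cv2.INTER_CUBIC) for x,y in((165,155),(230,165),(305,160))]
s=cv2.resize(im2[180:290,210:400],(798,300),interpolation=cv2.INTER_CUBIC)
cv2.imwrite('pics/t3.png',np.vstack([np.hstack(t),s])[:,:,::-1])
m=(im.max(2)<75)&(P[...,2]<12)&(abs(P[...,0]-457)<110)&(abs(P[...,1]+378)<110);print('mat',cv2.minAreaRect(P[m][:,:2].astype(np.float32)))
goto([425.4,-375.7,290])
E
```

```text
mat ((457.5006103515625, -376.52947998046875), (138.07196044921875, 140.2785186767578), 6.551295757293701)
at [451.1 -55.9 299.3] shift [ 0.4385 -1.543   0.0467] turn [ 0.0001 -0.0003 -0.    ] F [-0.3 -0.5 -3.9] w 19.7 t 18.7
```

View pics/t3.png

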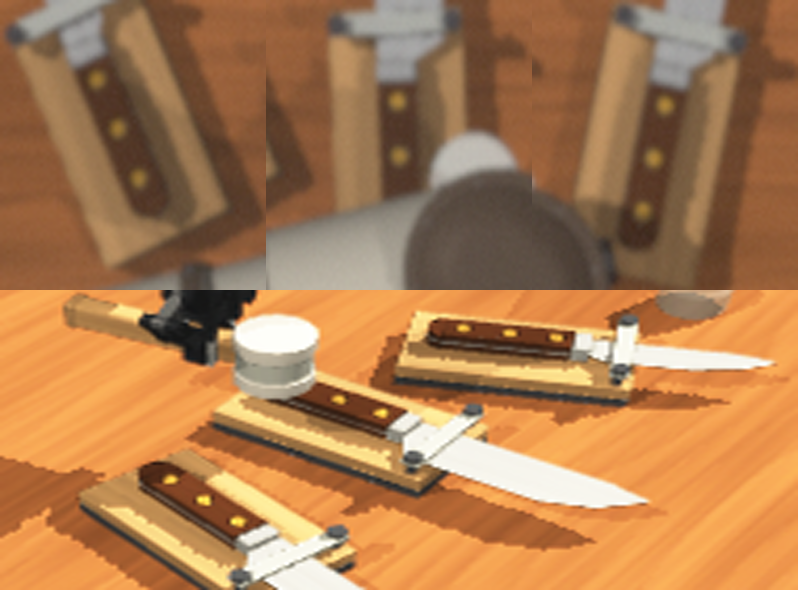

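The picture shows the rivets flush on all three knives; the middle butt rivet is hidden behind the head but was pressed with 22 N. Putting the mallet back where it stood.

carry_out(
  rows=[
    [0.1,-0.2,0,0,0,0,-1],
    [0.2,-0.45,0,0,0,0,-1],
    [0.3,-0.7,0,0,0,0,-1],
    [0.44,-0.9,0,0,0,0,-1],
    [0.44,-1,0,0,0,0,-1],
    [0.44,-1,0,0,0,0,-1],
  ],
)

```text
clock: 19.45
position: [404.4, -270.1, 299.3]
ee_rot: [-0.097, 0.995, -0.0, -0.0]
contact_force: [-0.3, 0.4, -4.2]
gripper_width: 19.6
grasp_force: 61.3
```

carry_out(
  rows=[
    [0,-0.2,0,0,0,0,-1],
    [0,-0.4,0,0,0,0,-1],
    [0,-0.543,0,0,0,0,-1],
    [0,-0.543,0.1,0,0,0,-1],
    [0,-0.543,0.2,0,0,0,-1],
    [0,-0.543,0.2,0,0,0,-1],
  ],
)

```text
clock: 20.2
position: [425.1, -374.7, 257.7]
ee_rot: [-0.099, 0.995, 0.002, -0.002]
contact_force: [-0.2, -0.3, -3.8]
gripper_width: 19.2
grasp_force: 61.0
```

```bash
python3 -c "
from h import *
goto([425.4,-375.7,194])"
```

```text
at [ 425.1 -374.7  257.7] shift [-0.0015 -0.0065  0.3183] turn [ 0.0012 -0.0013 -0.    ] F [-0.2 -0.3 -3.8] w 19.2 t 20.2
```

carry_out(
  rows=[
    [0,-0.005,0.15,0,0,0,-1],
    [0,-0.005,0.25,0,0,0,-1],
    [0,-0.005,0.3,0,0,0,-1],
    [0,-0.005,0.315,0,0,0,-1],
    [0,-0.005,0.322,0,0,0,-1],
    [0,-0.005,0.325,0,0,0,-1],
    [0,-0.005,0.325,0,0,0,-1],
  ],
)

```text
clock: 21.08
position: [425.4, -377.3, 195.0]
ee_rot: [-0.098, 0.995, -0.0, 0.0]
contact_force: [-1.2, 0.2, -4.0]
gripper_width: 19.3
grasp_force: 61.1
```

carry_out(
  rows=[
    [0,0,0.006,0,0,0,-1],
    [0,0,0.011,0,0,0,-1],
    [0,0,0.013,0,0,0,-1],
    [0,0,0.013,0,0,0,-1],
  ],
)

```text
clock: 21.58
position: [425.3, -377.3, 193.0]
ee_rot: [-0.098, 0.995, -0.0, 0.0]
contact_force: [-1.8, 1.3, 5.4]
gripper_width: 19.2
grasp_force: 62.6
```

Standing on the mat. Release and rise straight up.

carry_out(
  rows=[
    [0,0,0,0,0,0,1],
    [0,0,0,0,0,0,1],
    [0,0,0,0,0,0,1],
    [0,0,0,0,0,0,1],
    [0,0,0,0,0,0,1],
    [0,0,-0.1,0,0,0,1],
    [0,0,-0.3,0,0,0,1],
    [0,0,-0.6,0,0,0,1],
    [0,0,-0.8,0,0,0,1],
    [0,0,-0.8,0,0,0,1],
  ],
)

```text
clock: 22.82
position: [425.9, -377.6, 356.1]
ee_rot: [-0.098, 0.995, -0.003, 0.004]
contact_force: [-0.6, -0.6, -1.5]
gripper_width: 85.3
grasp_force: 0.0
```

```bash
python3 - <<'E'
from h import *
im,d,c=grab('wrist');P=pmap(c,'wrist',d);x,y,z=P[...,0],P[...,1],P[...,2]
hd=(np.hypot(x-472,y+367)<70)&(z>66)&(z<76);print(cv2.minEnclosingCircle(P[hd][:,:2].astype(np.float32)),z[hd].mean())
# closer look at the stand from above: stand centre ~ (453,372), long axis from rect angle
goto([400,355,360],np.arctan2(-.196,-.981))
E
```

```text
((470.3559875488281, -368.6070861816406), 27.019813537597656) 69.47549446184192
at [ 425.3 -377.2  353.4] shift [-0.5877  3.6156 -0.038 ] turn [-0.0006  0.001  -0.0005] F [-0.6  0.8 -1.5] w 85.7 t 22.88
```

The mallet stands where it was. Flying to the punch stand, high over everything.

carry_out(
  rows=[
    [0,0.25,0,0,0,0,1],
    [0,0.5,0,0,0,0,1],
    [0,0.75,0,0,0,0,1],
    [0,1,0,0,0,0,1],
    [0,1,0,0,0,0,1],
  ],
)

```text
clock: 23.5
position: [385.1, -178.9, 350.7]
ee_rot: [-0.1, 0.995, 0.001, -0.001]
contact_force: [-0.3, -0.1, -0.3]
gripper_width: 85.3
grasp_force: 0.0
```

carry_out(
  rows=[
    [0,0.25,0,0,0,0,1],
    [0,0.5,0,0,0,0,1],
    [0,0.75,0,0,0,0,1],
    [0,1,0,0,0,0,1],
    [0,1,0,0,0,0,1],
  ],
)

```text
clock: 24.12
position: [347.4, 17.1, 351.4]
ee_rot: [-0.101, 0.995, -0.0, -0.001]
contact_force: [0.3, -0.1, -0.3]
gripper_width: 85.2
grasp_force: 0.0
```

carry_out(
  rows=[
    [0,0.25,0,0,0,0,1],
    [0,0.5,0,0,0,0,1],
    [0,0.75,0,0,0,0,1],
    [0,1,0,0,0,0,1],
    [0,1,0,0,0,0,1],
  ],
)

```text
clock: 24.75
position: [309.2, 213.2, 351.2]
ee_rot: [-0.099, 0.995, -0.001, -0.0]
contact_force: [-0.5, -0.4, -0.4]
gripper_width: 85.5
grasp_force: 0.0
```

```bash
python3 - <<'E'
from h import *
goto([420,366,400],np.arctan2(-.196,-.981))
E
```

```text
at [309.2 213.2 351.2] shift [-0.6933  0.6398 -0.2451] turn [-0.0004 -0.0002  0.0003] F [-0.5 -0.4 -0.4] w 85.5 t 24.75
```

carry_out(
  rows=[
    [-0.1,0.1,-0.1,0,0,0,1],
    [-0.3,0.3,-0.245,0,0,0,1],
    [-0.5,0.45,-0.245,0,0,0,1],
    [-0.69,0.64,-0.245,0,0,0,1],
    [-0.69,0.64,-0.245,0,0,0,1],
    [-0.69,0.64,-0.245,0,0,0,1],
    [-0.69,0.64,-0.245,0,0,0,1],
  ],
)

```text
clock: 25.62
position: [419.0, 362.1, 400.9]
ee_rot: [-0.097, 0.995, -0.0, -0.0]
contact_force: [0.3, -0.3, 0.2]
gripper_width: 85.2
grasp_force: 0.0
```

```bash
python3 - <<'E'
from h import *
im,d,c=grab('wrist','w4.png');P=pmap(c,'wrist',d);x,y,z=P[...,0],P[...,1],P[...,2]
s=np.hypot(x-453,y-373)<80
t=s&(z>40)&(z<47);print('top',cv2.minAreaRect(P[t][:,:2].astype(np.float32)),np.median(z[t]))
for lo,hi in((50,58),(58,70),(70,90),(90,110),(110,118),(118,130)):
    t=s&(z>lo)&(z<hi)&(np.hypot(x-453,y-373)<40);q=P[t]
    if len(q): print(lo,hi,q.mean(0).round(1),q.min(0).round(1),q.max(0).round(1),len(q))
goto([453.3,372.8,300],np.arctan2(-.196,-.981))
E
```

```text
top ((452.8199768066406, 374.08087158203125), (110.2453384399414, 71.25520324707031), 76.23558807373047) 43.61682394006283
50 58 [451.4 375.2  54. ] [440.  335.4  50. ] [465.8 412.2  57.4] 146
58 70 [446.7 373.   63.9] [444.7 366.9  58.1] [451.1 380.9  69.9] 60
70 90 [446.6 373.1  80.1] [444.6 366.9  70.3] [451.2 381.9  89.4] 103
90 110 [446.9 372.8  99.8] [444.4 366.5  90. ] [454.  381.5 109.6] 135
110 118 [446.3 372.5 115. ] [444.  366.2 110.1] [455.2 381.4 118. ] 48
118 130 [451.3 374.  122.9] [444.2 366.1 118. ] [460.9 382.4 125.6] 316
at [418.9 362.3 401.3] shift [-0.179   0.0182  0.5063] turn [ 0.      0.     -0.0007] F [ 0.5 -0.3 -0.3] w 85.5 t 25.68
```

View pics/w4.png

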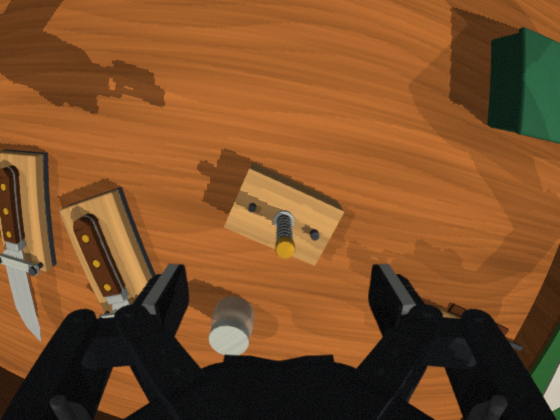

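The wrist view shows the stand at (285,215) with the punch upright in it (brass cap at (285,248)) and the short punches at (252,208) and (314,235). The punch axis is at about (452.5, 374).

carry_out(
  rows=[
    [-0.176,0.025,0.1,0,0,0,1],
    [-0.176,0.025,0.35,0,0,0,1],
    [-0.176,0.025,0.6,0,0,0,1],
    [-0.176,0.025,0.75,0,0,0,1],
    [-0.176,0.025,0.82,0,0,0,1],
    [-0.176,0.025,0.82,0,0,0,1],
    [-0.176,0.025,0.82,0,0,0,-1],
    [-0.176,0.025,0.82,0,0,0,-1],
    [-0.176,0.025,0.82,0,0,0,-1],
    [-0.176,0.025,0.82,0,0,0,-1],
    [-0.176,0.025,0.82,0,0,0,-1],
    [-0.176,0.025,0.82,0,0,0,-1],
  ],
)

```text
clock: 27.18
position: [452.7, 375.5, 237.4]
ee_rot: [-0.098, 0.995, 0.0, 0.0]
contact_force: [-0.3, -1.6, 3.9]
gripper_width: 13.8
grasp_force: 58.4
```

carry_out(
  rows=[
    [0,0,0,0,0,0,-1],
    [0,0,0,0,0,0,-1],
  ],
)

```text
clock: 27.42
position: [452.7, 375.5, 237.4]
ee_rot: [-0.098, 0.995, 0.0, 0.0]
contact_force: [-1.6, -0.7, 6.1]
gripper_width: 13.4
grasp_force: 58.5
```

carry_out(
  rows=[
    [0,0,-0.05,0,0,0,-1],
    [0,0,-0.15,0,0,0,-1],
    [0,0,-0.3,0,0,0,-1],
    [0,0,-0.45,0,0,0,-1],
    [0,0,-0.5,0,0,0,-1],
    [0,0,-0.5,0,0,0,-1],
    [0,0,-0.5,0,0,0,-1],
  ],
)

```text
clock: 28.3
position: [452.3, 375.1, 335.3]
ee_rot: [-0.098, 0.995, -0.001, -0.001]
contact_force: [-0.4, 0.6, -2.3]
gripper_width: 13.5
grasp_force: 58.4
```

```bash
cat >> h.py <<'E'
def punch():
    "punch axis & tip relative to TCP, world axes"
    st=arm.read_state();p=st['position']
    for n in('scene','top'):
        im,d,c=grab(n);L=pmap(c,n,d)-p
        for lo,hi in((-240,-215),(-215,-197),(-190,-176)):
            ok=(np.hypot(L[...,0],L[...,1])<25)&(L[...,2]>lo)&(L[...,2]<hi);q=L[ok]
            if len(q): print(n,lo,hi,len(q),q.mean(0).round(1),'min',q.min(0).round(1),'max',q.max(0).round(1))
E
python3 - <<'E'
from h import *
im,d,c=grab('scene');cv2.imwrite('pics/s4.png',cv2.resize(im[90:210,270:400],(650,600),interpolation=cv2.INTER_CUBIC)[:,:,::-1])
punch();goto([607,-319.5,330],np.arctan2(-.196,-.981))
E
```

```text
scene -240 -215 9 [  -0.8   -0.4 -227. ] min [  -2.9   -4.6 -236.2] max [   0.8    7.2 -220. ]
scene -215 -197 13 [-1.000e-01 -4.300e+00 -2.071e+02] min [  -4.8   -8.4 -214.8] max [   3.5   -1.9 -200.6]
scene -190 -176 19 [   1.3   -6.6 -185.6] min [ -11.3  -14.7 -189.9] max [  10.2    3.2 -180. ]
top -190 -176 3 [ -10.3   -2.4 -184.5] min [ -10.3   -5.8 -186.6] max [ -10.2    0.8 -182.8]
at [452.5 375.3 335.6] shift [-0.0823 -3.558   0.0334] turn [-0.0005 -0.0006 -0.0005] F [ 0.2  0.2 -1.9] w 13.6 t 28.45
```

View pics/s4.png

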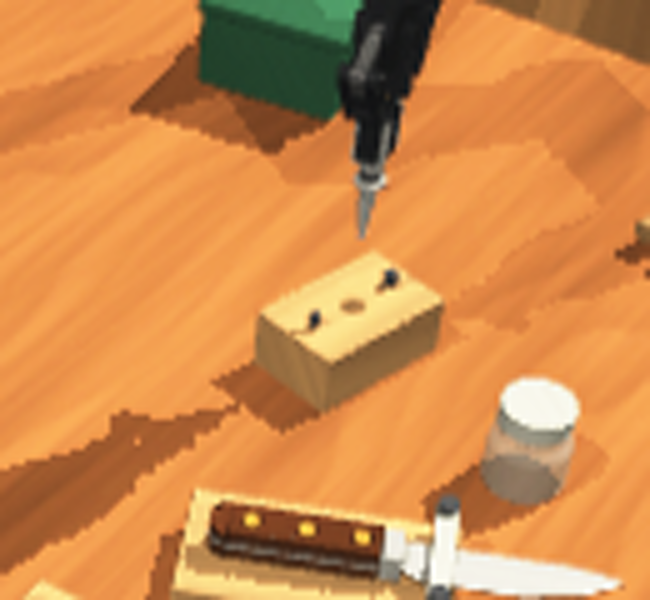

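The crop shows the punch held upright with its tip well above the empty bore (350,305). Carrying it to the bench block.

carry_out(
  rows=[
    [0,-0.15,0,0,0,0,-1],
    [0,-0.4,0,0,0,0,-1],
    [0,-0.65,0,0,0,0,-1],
    [0,-0.9,0,0,0,0,-1],
    [0,-1,0,0,0,0,-1],
  ],
)

```text
clock: 29.08
position: [491.5, 177.0, 336.4]
ee_rot: [-0.097, 0.995, -0.0, -0.001]
contact_force: [1.2, 0.2, -1.7]
gripper_width: 13.5
grasp_force: 58.6
```

carry_out(
  rows=[
    [0,-0.15,0,0,0,0,-1],
    [0,-0.4,0,0,0,0,-1],
    [0,-0.65,0,0,0,0,-1],
    [0,-0.9,0,0,0,0,-1],
    [0,-1,0,0,0,0,-1],
  ],
)

```text
clock: 29.7
position: [530.8, -18.8, 336.4]
ee_rot: [-0.097, 0.995, -0.0, -0.0]
contact_force: [-0.3, 0.8, -1.5]
gripper_width: 13.5
grasp_force: 58.7
```

carry_out(
  rows=[
    [0,-0.15,0,0,0,0,-1],
    [0,-0.4,0,0,0,0,-1],
    [0,-0.65,0,0,0,0,-1],
    [0,-0.9,0,0,0,0,-1],
    [0,-1,0,0,0,0,-1],
  ],
)

```text
clock: 30.32
position: [569.9, -215.1, 336.1]
ee_rot: [-0.097, 0.995, 0.0, -0.0]
contact_force: [0.3, -0.0, -1.4]
gripper_width: 13.4
grasp_force: 58.8
```

carry_out(
  rows=[
    [-0.02,-0.15,0,0,0,0,-1],
    [-0.05,-0.4,0,0,0,0,-1],
    [-0.08,-0.558,0,0,0,0,-1],
    [-0.08,-0.558,0,0,0,0,-1],
    [-0.08,-0.558,0,0,0,0,-1],
    [-0.08,-0.558,0,0,0,0,-1],
  ],
)

```text
clock: 31.08
position: [606.8, -318.2, 337.0]
ee_rot: [-0.098, 0.995, 0.0, -0.0]
contact_force: [0.1, 0.5, -0.7]
gripper_width: 13.1
grasp_force: 58.9
```

```bash
python3 - <<'E'
from h import *
goto([607,-319.5,257],np.arctan2(-.196,-.981))
punch()
E
```

```text
at [ 606.8 -318.2  337. ] shift [ 1.0e-04 -6.6e-03  4.0e-01] turn [ 0.0001 -0.0001  0.    ] F [ 0.1  0.5 -0.7] w 13.1 t 31.07
scene -240 -215 11 [   1.2   -2.3 -225. ] min [  -1.3   -5.3 -237.2] max [   3.4    0.6 -215.4]
scene -215 -197 11 [   2.2   -2.5 -209.4] min [  -2.7   -5.3 -214.7] max [   4.7    1.9 -203.7]
scene -190 -176 18 [   4.9   -1.9 -186.8] min [  -5.6   -9.7 -190. ] max [  10.4    6.8 -176.2]
```

carry_out(
  rows=[
    [0,0,0.15,0,0,0,-1],
    [0,0,0.3,0,0,0,-1],
    [0,0,0.38,0,0,0,-1],
    [0,0,0.4,0,0,0,-1],
    [0,0,0.415,0,0,0,-1],
    [0,0,0.43,0,0,0,-1],
    [0,0,0.44,0,0,0,-1],
    [0,0,0.447,0,0,0,-1],
    [0,0,0.447,0,0,0,-1],
    [0,0,0.447,0,0,0,-1],
  ],
)

```text
clock: 32.42
position: [607.1, -319.5, 248.0]
ee_rot: [-0.098, 0.995, -0.0, 0.001]
contact_force: [0.9, 0.3, 1.3]
gripper_width: 13.6
grasp_force: 59.0
```

carry_out(
  rows=[
    [0,0,0.004,0,0,0,-1],
    [0,0,0.008,0,0,0,-1],
    [0,0,0.012,0,0,0,-1],
    [0,0,0.012,0,0,0,-1],
    [0,0,0.012,0,0,0,-1],
  ],
)

```text
clock: 33.05
position: [607.1, -319.5, 247.0]
ee_rot: [-0.098, 0.995, -0.001, 0.001]
contact_force: [-1.5, 1.2, 7.1]
gripper_width: 13.7
grasp_force: 59.8
```

Nose fully in: 8.5 N against the stop. Lifting, then measuring the rivets in both fixed views.

carry_out(
  rows=[
    [0,0,-0.1,0,0,0,-1],
    [0,0,-0.3,0,0,0,-1],
    [0,0,-0.35,0,0,0,-1],
    [0,0,-0.35,0,0,0,-1],
  ],
)

```text
clock: 33.55
position: [606.4, -319.3, 314.6]
ee_rot: [-0.098, 0.995, 0.0, -0.0]
contact_force: [-0.7, 0.4, -1.6]
gripper_width: 13.4
grasp_force: 59.1
```

```bash
python3 - <<'E'
from h import *
est=np.array([(582,175),(551.5,160),(520.5,145),(548,5.5),(514,2.3),(479.3,0),(558.5,-165.5),(526.3,-159),(492.5,-151.5)],float)
res={}
for n in('top','scene'):
    im,d,c=grab(n);P=pmap(c,n,d);h=cv2.cvtColor(im,cv2.COLOR_RGB2HSV)
    m=((h[...,0]>14)&(h[...,0]<34)&(h[...,1]>110)&(h[...,2]>(90 if n=='top' else 120))&(P[...,2]>46)&(P[...,2]<60)).astype(np.uint8)
    k,l,st,ce=cv2.connectedComponentsWithStats(m)
    for i in range(1,k):
        if 5<=st[i,4]<=60:
            p=plane(c,n,*ce[i],53);j=np.argmin(np.hypot(*(est-p[:2]).T))
            if np.hypot(*(est[j]-p[:2]))<9: res.setdefault(j,{}).setdefault(n,[]).append((p[:2].round(1).tolist(),int(st[i,4]), P[int(ce[i][1]),int(ce[i][0]),2].round(1)))
for j in range(9): print(j,est[j],res.get(j))
goto([525,-159,300])
E
```

```text
0 [582. 175.] {'top': [([581.7, 175.6], 24, np.float64(58.5))], 'scene': [([581.2, 173.9], 9, np.float64(52.5))]}
1 [551.5 160. ] {'top': [([551.6, 161.3], 20, np.float64(52.1))], 'scene': [([550.4, 160.0], 8, np.float64(51.5))]}
2 [520.5 145. ] {'top': [([519.7, 146.7], 26, np.float64(53.7))], 'scene': [([520.0, 145.1], 10, np.float64(47.7))]}
3 [548.    5.5] {'top': [([547.5, 6.2], 27, np.float64(52.9))], 'scene': [([547.6, 4.8], 12, np.float64(52.9))]}
4 [514.    2.3] {'top': [([514.1, 3.9], 23, np.float64(52.3))], 'scene': [([513.9, 2.0], 10, np.float64(51.4))]}
5 [479.3   0. ] {'top': [([479.4, 1.7], 25, np.float64(55.3))], 'scene': [([480.1, 0.1], 10, np.float64(49.0))]}
6 [ 558.5 -165.5] {'scene': [([559.0, -165.3], 14, np.float64(51.8))]}
7 [ 526.3 -159. ] {'scene': [([525.7, -158.0], 13, np.float64(51.4))]}
8 [ 492.5 -151.5] None
at [ 606.2 -319.2  312.9] shift [0.2424 0.8645 0.0673] turn [ 0.0008 -0.001  -0.    ] F [-0.  -0.5 -1.6] w 13.7 t 33.65
```

carry_out(
  rows=[
    [0.04,0.15,0,0,0,0,-1],
    [0.1,0.4,0,0,0,0,-1],
    [0.18,0.65,0,0,0,0,-1],
    [0.238,0.866,0,0,0,0,-1],
    [0.238,0.866,0.05,0,0,0,-1],
    [0.238,0.866,0.08,0,0,0,-1],
    [0.238,0.866,0.08,0,0,0,-1],
    [0.238,0.866,0.08,0,0,0,-1],
  ],
)

```text
clock: 34.65
position: [526.8, -159.6, 298.7]
ee_rot: [-0.097, 0.995, -0.0, -0.0]
contact_force: [0.0, -0.8, -0.5]
gripper_width: 13.4
grasp_force: 59.2
```

```bash
python3 - <<'E'
from h import *
im,d,c=grab('scene');goto([526,-158.5,276.5])
u,v=[],[]
a=im[215:305,215:315];w=arm.get_image('wrist')[0]
cv2.imwrite('pics/s5.png',np.hstack([cv2.resize(a,(400,360),interpolation=cv2.INTER_CUBIC),cv2.resize(w[200:380,180:380],(400,360))])[:,:,::-1])
punch()
E
```

```text
at [ 526.7 -159.5  298.9] shift [0.0025 0.0055 0.112 ] turn [-0.     -0.0001  0.    ] F [-0.1 -0.6 -2.4] w 13.2 t 34.7
scene -240 -215 12 [ 1.000e-01 -1.900e+00 -2.256e+02] min [  -4.6   -4.6 -236.7] max [   2.9    1.4 -215.4]
scene -215 -197 12 [   1.8   -3.3 -207.9] min [  -2.    -6.2 -211.8] max [   6.     1.7 -203.9]
scene -190 -176 22 [   3.4   -4.2 -186.3] min [  -4.9  -12.5 -189.9] max [   8.3    4.  -176.8]
```

View pics/s5.png

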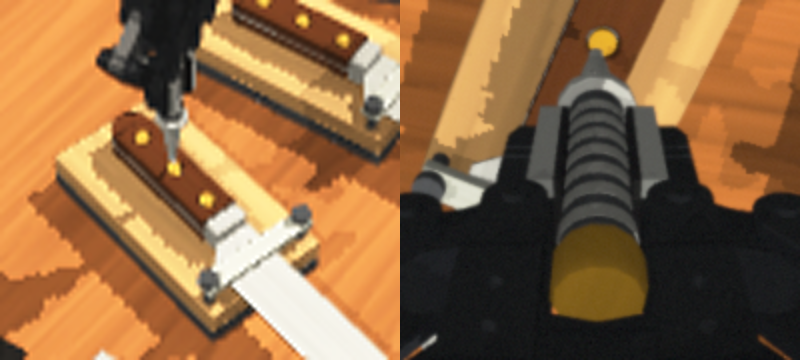

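The left half shows the tip just over the middle rivet of the right knife. In the right half (wrist), the rivet at (602,42) lies straight below the tip at (598,55), about 1 mm to the right, which matches the computed shift. Pressing.

carry_out(
  rows=[
    [0.003,0.006,0.02,0,0,0,-1],
    [0.003,0.006,0.05,0,0,0,-1],
    [0.003,0.006,0.075,0,0,0,-1],
    [0.003,0.006,0.095,0,0,0,-1],
    [0.003,0.006,0.11,0,0,0,-1],
    [0.003,0.006,0.118,0,0,0,-1],
    [0.003,0.006,0.118,0,0,0,-1],
    [0.003,0.006,0.118,0,0,0,-1],
  ],
)

```text
clock: 35.85
position: [525.7, -157.7, 276.5]
ee_rot: [-0.098, 0.995, -0.0, 0.0]
contact_force: [-0.9, 1.1, 7.1]
gripper_width: 13.7
grasp_force: 60.0
```

Bottomed (8.6 N at the expected height). Now the other two rivets of this knife.

carry_out(
  rows=[
    [0,0,-0.06,0,0,0,-1],
    [0,0,-0.115,0,0,0,-1],
    [-0.154,-0.066,-0.115,0,0,0,-1],
    [-0.154,-0.066,-0.115,0,0,0,-1],
    [-0.154,-0.066,-0.08,0,0,0,-1],
    [-0.154,-0.066,-0.045,0,0,0,-1],
    [-0.154,-0.066,-0.025,0,0,0,-1],
    [-0.154,-0.066,-0.008,0,0,0,-1],
    [-0.154,-0.066,0,0,0,0,-1],
    [-0.154,-0.066,0.001,0,0,0,-1],
    [-0.154,-0.066,0.001,0,0,0,-1],
  ],
)

```text
clock: 37.22
position: [558.1, -164.6, 276.5]
ee_rot: [-0.098, 0.995, -0.0, -0.0]
contact_force: [-2.2, 2.1, 7.2]
gripper_width: 13.6
grasp_force: 59.9
```

carry_out(
  rows=[
    [0,0,-0.06,0,0,0,-1],
    [0,0,-0.115,0,0,0,-1],
    [0.155,0.065,-0.115,0,0,0,-1],
    [0.31,0.133,-0.115,0,0,0,-1],
    [0.31,0.133,-0.115,0,0,0,-1],
    [0.31,0.133,-0.08,0,0,0,-1],
    [0.31,0.133,-0.045,0,0,0,-1],
    [0.31,0.133,-0.02,0,0,0,-1],
    [0.31,0.133,-0.005,0,0,0,-1],
    [0.31,0.133,0.001,0,0,0,-1],
    [0.31,0.133,0.001,0,0,0,-1],
    [0.31,0.133,0.001,0,0,0,-1],
  ],
)

```text
clock: 38.72
position: [493.1, -150.7, 276.4]
ee_rot: [-0.098, 0.995, -0.0, 0.001]
contact_force: [-0.6, 0.6, 6.2]
gripper_width: 13.4
grasp_force: 60.0
```

carry_out(
  rows=[
    [0,0,-0.06,0,0,0,-1],
    [0,0,-0.15,0,0,0,-1],
    [0,0,-0.15,0,0,0,-1],
    [0,0,-0.15,0,0,0,-1],
  ],
)

```text
clock: 39.22
position: [491.8, -150.7, 304.3]
ee_rot: [-0.098, 0.995, 0.0, -0.001]
contact_force: [-0.1, -0.0, -2.2]
gripper_width: 14.0
grasp_force: 59.2
```

```bash
python3 - <<'E'
from h import *
for p in [(479.7,.9),(514,3),(547.5,5.5)]: goto([*p,276.5])
E
```

```text
at [ 491.8 -150.7  304.3] shift [-0.0881  0.755   0.1396] turn [ 0.0003 -0.0006 -0.    ] F [-0.1 -0.  -2.2] w 14.0 t 39.23
at [ 491.8 -150.7  304.3] shift [-0.2584  0.732   0.1393] turn [ 0.0003 -0.0006 -0.    ] F [-0.1 -0.  -2.2] w 14.0 t 39.23
at [ 491.8 -150.7  304.3] shift [-0.4252  0.7118  0.139 ] turn [ 0.0003 -0.0006 -0.    ] F [-0.1 -0.  -2.2] w 14.0 t 39.23
```

carry_out(
  rows=[
    [-0.02,0.2,0,0,0,0,-1],
    [-0.05,0.45,0,0,0,0,-1],
    [-0.086,0.7,0,0,0,0,-1],
    [-0.086,0.755,0,0,0,0,-1],
    [-0.086,0.755,0.03,0,0,0,-1],
    [-0.086,0.755,0.03,0,0,0,-1],
    [-0.086,0.755,0.03,0,0,0,-1],
    [-0.086,0.755,0.03,0,0,0,-1],
  ],
)

```text
clock: 40.22
position: [479.9, 0.1, 299.1]
ee_rot: [-0.097, 0.995, -0.0, -0.0]
contact_force: [1.1, 0.1, -2.1]
gripper_width: 13.5
grasp_force: 59.3
```

```bash
python3 - <<'E'
from h import *
goto([479.7,.9,276.5])
im,d,c=grab('scene');w=arm.get_image('wrist')[0]
cv2.imwrite('pics/s6.png',np.hstack([cv2.resize(im[180:270,235:335],(400,360),interpolation=cv2.INTER_CUBIC),cv2.resize(w[200:380,180:380],(400,360))])[:,:,::-1])
E
```

```text
at [4.799e+02 1.000e-01 2.991e+02] shift [0.0002 0.0043 0.1129] turn [-0. -0.  0.] F [ 1.1  0.1 -2.1] w 13.5 t 40.23
```

View pics/s6.png

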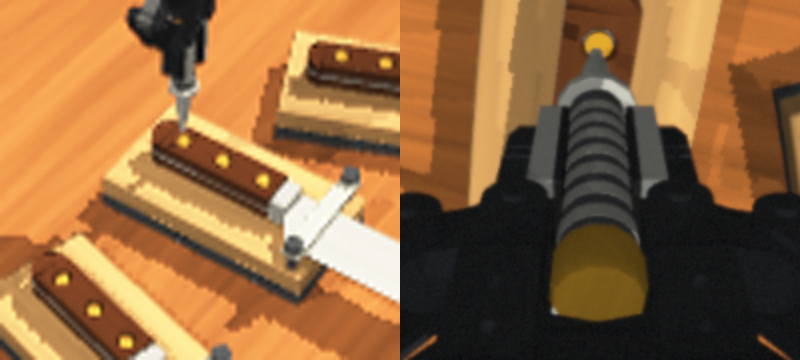

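The tip is over the middle knife's butt rivet in both views (rivet at (600,44), tip at (598,55) in the wrist half). Clicking the three in turn.

carry_out(
  rows=[
    [0,0.004,0.02,0,0,0,-1],
    [0,0.004,0.05,0,0,0,-1],
    [0,0.004,0.075,0,0,0,-1],
    [0,0.004,0.095,0,0,0,-1],
    [0,0.004,0.11,0,0,0,-1],
    [0,0.004,0.118,0,0,0,-1],
    [0,0.004,0.118,0,0,0,-1],
    [0,0.004,0.118,0,0,0,-1],
  ],
)

```text
clock: 41.32
position: [479.8, 1.6, 276.4]
ee_rot: [-0.098, 0.995, -0.0, 0.0]
contact_force: [-1.4, -0.7, 6.5]
gripper_width: 13.5
grasp_force: 60.1
```

carry_out(
  rows=[
    [0,0,-0.06,0,0,0,-1],
    [0,0,-0.115,0,0,0,-1],
    [-0.17,-0.023,-0.115,0,0,0,-1],
    [-0.17,-0.023,-0.115,0,0,0,-1],
    [-0.17,-0.023,-0.08,0,0,0,-1],
    [-0.17,-0.023,-0.045,0,0,0,-1],
    [-0.17,-0.023,-0.025,0,0,0,-1],
    [-0.17,-0.023,-0.008,0,0,0,-1],
    [-0.17,-0.023,0,0,0,0,-1],
    [-0.17,-0.023,0.001,0,0,0,-1],
    [-0.17,-0.023,0.001,0,0,0,-1],
  ],
)

```text
clock: 42.7
position: [513.7, 3.6, 276.4]
ee_rot: [-0.098, 0.995, -0.0, -0.0]
contact_force: [-3.4, 0.6, 7.9]
gripper_width: 13.6
grasp_force: 60.2
```

carry_out(
  rows=[
    [0,0,-0.06,0,0,0,-1],
    [0,0,-0.115,0,0,0,-1],
    [-0.167,-0.02,-0.115,0,0,0,-1],
    [-0.167,-0.02,-0.115,0,0,0,-1],
    [-0.167,-0.02,-0.08,0,0,0,-1],
    [-0.167,-0.02,-0.045,0,0,0,-1],
    [-0.167,-0.02,-0.025,0,0,0,-1],
    [-0.167,-0.02,-0.008,0,0,0,-1],
    [-0.167,-0.02,0,0,0,0,-1],
    [-0.167,-0.02,0.001,0,0,0,-1],
    [-0.167,-0.02,0.001,0,0,0,-1],
  ],
)

```text
clock: 44.08
position: [547.3, 6.2, 276.4]
ee_rot: [-0.098, 0.995, -0.0, 0.0]
contact_force: [-2.9, 1.8, 9.0]
gripper_width: 13.5
grasp_force: 60.2
```

carry_out(
  rows=[
    [0,0,-0.06,0,0,0,-1],
    [0,0,-0.15,0,0,0,-1],
    [0,0,-0.15,0,0,0,-1],
    [0,0,-0.15,0,0,0,-1],
  ],
)

```text
clock: 44.58
position: [547.1, 6.2, 304.5]
ee_rot: [-0.098, 0.995, 0.0, -0.001]
contact_force: [-1.2, 0.3, -1.3]
gripper_width: 13.7
grasp_force: 59.4
```

```bash
python3 - <<'E'
from h import *
for p in [(581.5,174.7),(551,160.5),(519.9,145.9)]: goto([*p,276.5])
E
```

```text
at [547.1   6.2 304.5] shift [-0.3324  0.7931  0.1397] turn [ 0.0001 -0.0003 -0.    ] F [-1.2  0.3 -1.3] w 13.7 t 44.58
at [547.1   6.2 304.5] shift [-0.169   0.753   0.1399] turn [ 0.0001 -0.0003 -0.    ] F [-1.2  0.3 -1.3] w 13.7 t 44.58
at [547.1   6.2 304.5] shift [-0.0023  0.7116  0.14  ] turn [ 0.0001 -0.0003 -0.    ] F [-1.2  0.3 -1.3] w 13.7 t 44.58
```

carry_out(
  rows=[
    [-0.08,0.2,0,0,0,0,-1],
    [-0.18,0.45,0,0,0,0,-1],
    [-0.3,0.7,0,0,0,0,-1],
    [-0.332,0.793,0,0,0,0,-1],
    [-0.332,0.793,0.03,0,0,0,-1],
    [-0.332,0.793,0.03,0,0,0,-1],
    [-0.332,0.793,0.03,0,0,0,-1],
    [-0.332,0.793,0.03,0,0,0,-1],
  ],
)

```text
clock: 45.58
position: [581.7, 173.8, 299.4]
ee_rot: [-0.097, 0.995, 0.0, 0.0]
contact_force: [0.7, 0.5, -1.8]
gripper_width: 13.5
grasp_force: 59.3
```

```bash
python3 - <<'E'
from h import *
goto([581.5,174.7,276.5])
im,d,c=grab('scene');w=arm.get_image('wrist')[0]
cv2.imwrite('pics/s7.png',np.hstack([cv2.resize(im[150:240,285:385],(400,360),interpolation=cv2.INTER_CUBIC),cv2.resize(w[200:380,180:380],(400,360))])[:,:,::-1])
E
```

```text
at [581.7 173.8 299.4] shift [1.000e-04 4.500e-03 1.143e-01] turn [0. 0. 0.] F [ 0.7  0.5 -1.8] w 13.5 t 45.58
```

View pics/s7.png

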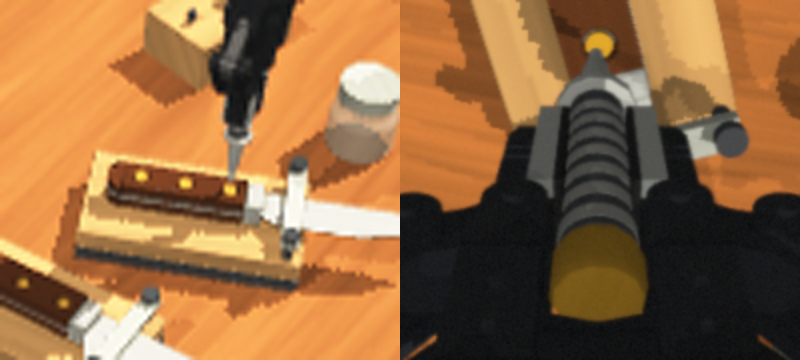

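Both views show the tip over the left knife's blade-side rivet (rivet at (600,44) in the wrist half). Clicking the last three.

carry_out(
  rows=[
    [0,0.004,0.02,0,0,0,-1],
    [0,0.004,0.05,0,0,0,-1],
    [0,0.004,0.075,0,0,0,-1],
    [0,0.004,0.095,0,0,0,-1],
    [0,0.004,0.11,0,0,0,-1],
    [0,0.004,0.12,0,0,0,-1],
    [0,0.004,0.12,0,0,0,-1],
    [0,0.004,0.12,0,0,0,-1],
  ],
)

```text
clock: 46.68
position: [581.7, 175.6, 276.5]
ee_rot: [-0.098, 0.995, 0.0, 0.001]
contact_force: [-1.6, -0.8, 7.2]
gripper_width: 13.3
grasp_force: 59.9
```

carry_out(
  rows=[
    [0,0,-0.06,0,0,0,-1],
    [0,0,-0.115,0,0,0,-1],
    [0.164,-0.04,-0.115,0,0,0,-1],
    [0.164,-0.04,-0.115,0,0,0,-1],
    [0.164,-0.04,-0.08,0,0,0,-1],
    [0.164,-0.04,-0.045,0,0,0,-1],
    [0.164,-0.04,-0.025,0,0,0,-1],
    [0.164,-0.04,-0.008,0,0,0,-1],
    [0.164,-0.04,0,0,0,0,-1],
    [0.164,-0.04,0.001,0,0,0,-1],
    [0.164,-0.04,0.001,0,0,0,-1],
  ],
)

```text
clock: 48.05
position: [551.4, 161.6, 276.5]
ee_rot: [-0.098, 0.995, 0.0, 0.001]
contact_force: [-2.1, 1.1, 7.3]
gripper_width: 13.2
grasp_force: 59.9
```

carry_out(
  rows=[
    [0,0,-0.06,0,0,0,-1],
    [0,0,-0.115,0,0,0,-1],
    [0.167,-0.041,-0.115,0,0,0,-1],
    [0.167,-0.041,-0.115,0,0,0,-1],
    [0.167,-0.041,-0.08,0,0,0,-1],
    [0.167,-0.041,-0.045,0,0,0,-1],
    [0.167,-0.041,-0.025,0,0,0,-1],
    [0.167,-0.041,-0.008,0,0,0,-1],
    [0.167,-0.041,0,0,0,0,-1],
    [0.167,-0.041,0.001,0,0,0,-1],
    [0.167,-0.041,0.001,0,0,0,-1],
  ],
)

```text
clock: 49.42
position: [520.3, 147.0, 276.3]
ee_rot: [-0.098, 0.995, 0.0, 0.001]
contact_force: [-1.7, -0.1, 8.6]
gripper_width: 13.2
grasp_force: 60.0
```

carry_out(
  rows=[
    [0,0,-0.06,0,0,0,-1],
    [0,0,-0.2,0,0,0,-1],
    [0,0,-0.3,0,0,0,-1],
    [0,0,-0.3,0,0,0,-1],
    [0,0,-0.3,0,0,0,-1],
  ],
)

```text
clock: 50.05
position: [519.3, 146.5, 333.5]
ee_rot: [-0.098, 0.995, -0.0, -0.001]
contact_force: [0.4, 0.4, -1.8]
gripper_width: 13.5
grasp_force: 59.4
```

```bash
python3 - <<'E'
from h import *
goto([452.5,375.2,330])
E
```

```text
at [519.3 146.5 333.5] shift [0.1055 1.1866 0.0175] turn [-0.0001 -0.0008  0.    ] F [ 0.4  0.4 -1.8] w 13.5 t 50.05
```

All nine have clicked. Moving over the stand; I'll check the rivets before hanging the punch.

carry_out(
  rows=[
    [0.02,0.2,0,0,0,0,-1],
    [0.04,0.45,0,0,0,0,-1],
    [0.06,0.7,0,0,0,0,-1],
    [0.1,0.95,0,0,0,0,-1],
    [0.1,1,0,0,0,0,-1],
    [0.1,1,0,0,0,0,-1],
  ],
)

```text
clock: 50.8
position: [460.9, 339.2, 333.4]
ee_rot: [-0.098, 0.995, -0.001, -0.001]
contact_force: [0.3, -1.1, -1.4]
gripper_width: 13.4
grasp_force: 59.3
```

carry_out(
  rows=[
    [0,0.1,0,0,0,0,-1],
    [0.005,0.187,0,0,0,0,-1],
    [0.005,0.187,0.1,0,0,0,-1],
    [0.005,0.187,0.1,0,0,0,-1],
    [0.005,0.187,0.1,0,0,0,-1],
  ],
)

```text
clock: 51.42
position: [453.2, 375.7, 315.2]
ee_rot: [-0.098, 0.995, 0.0, 0.0]
contact_force: [0.2, 0.6, -1.3]
gripper_width: 13.4
grasp_force: 59.3
```

```bash
python3 - <<'E'
from h import *
goto([452.5,375.2,237.4])
im,d,c=grab('scene');w=arm.get_image('wrist')[0]
a=cv2.resize(im[120:180,310:370],(360,300),interpolation=cv2.INTER_CUBIC);b=cv2.resize(w[190:350,180:380],(360,300))
k=cv2.resize(im[180:280,220:400],(720,300),interpolation=cv2.INTER_CUBIC)
cv2.imwrite('pics/s8.png',np.vstack([np.hstack([a,b]),k])[:,:,::-1])
punch()
E
```

```text
at [453.2 375.7 315.2] shift [ 0.0044 -0.0018  0.3891] turn [0.     0.0002 0.    ] F [ 0.2  0.6 -1.3] w 13.4 t 51.42
scene -240 -215 12 [  -0.8   -2.1 -224.9] min [  -5.3   -7.7 -236.6] max [   2.4    0.5 -215.4]
scene -215 -197 13 [   0.6   -4.  -207.2] min [  -5.8   -8.1 -214.3] max [   4.8    0.9 -199.8]
scene -190 -176 16 [   2.7   -5.4 -185.9] min [  -3.4  -10.8 -189.8] max [   8.9    3.9 -179.4]
top -190 -176 1 [  -9.5   -2.6 -190. ] min [  -9.5   -2.6 -190. ] max [  -9.5   -2.6 -190. ]
```

View pics/s8.png

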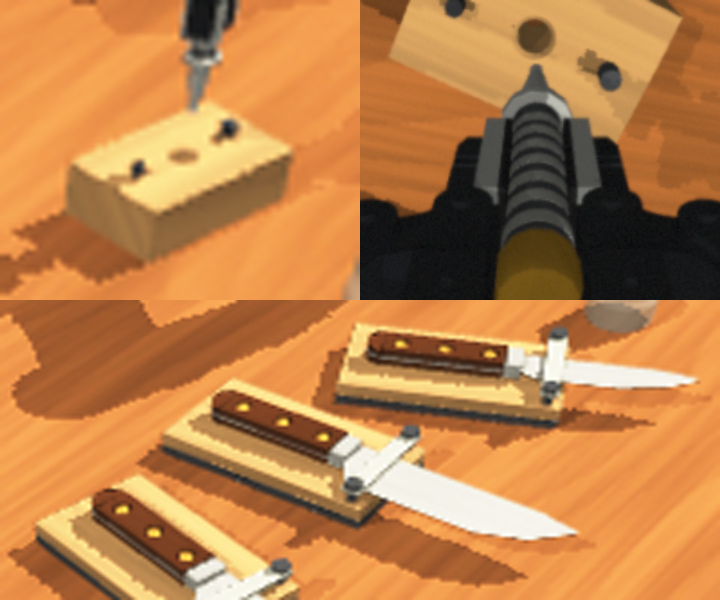

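The wrist part shows the tip in line with the bore (535,35), and the lower part shows the rivets seated below the handle faces. Lowering the punch into the stand.

carry_out(
  rows=[
    [0.004,-0.002,0.06,0,0,0,-1],
    [0.004,-0.002,0.12,0,0,0,-1],
    [0.004,-0.002,0.18,0,0,0,-1],
    [0.004,-0.002,0.24,0,0,0,-1],
    [0.004,-0.002,0.3,0,0,0,-1],
    [0.004,-0.002,0.35,0,0,0,-1],
    [0.004,-0.002,0.375,0,0,0,-1],
    [0.004,-0.002,0.38,0,0,0,-1],
    [0.004,-0.002,0.38,0,0,0,-1],
  ],
)

```text
clock: 52.75
position: [452.4, 375.1, 239.1]
ee_rot: [-0.098, 0.995, 0.0, 0.0]
contact_force: [-0.5, 0.4, -2.0]
gripper_width: 13.5
grasp_force: 59.3
```

carry_out(
  rows=[
    [0,0,0.004,0,0,0,-1],
    [0,0,0.008,0,0,0,-1],
    [0,0,0.01,0,0,0,-1],
    [0,0,0.01,0,0,0,-1],
  ],
)

```text
clock: 53.25
position: [452.3, 375.1, 237.4]
ee_rot: [-0.098, 0.995, 0.0, 0.0]
contact_force: [-0.8, -0.8, 3.8]
gripper_width: 13.6
grasp_force: 59.4
```

The collar rests on the block. Release and rise.

carry_out(
  rows=[
    [0,0,0,0,0,0,1],
    [0,0,0,0,0,0,1],
    [0,0,0,0,0,0,1],
    [0,0,0,0,0,0,1],
    [0,0,0,0,0,0,1],
    [0,0,0,0,0,0,1],
    [0,0,-0.2,0,0,0,1],
    [0,0,-0.5,0,0,0,1],
    [0,0,-0.8,0,0,0,1],
    [0.1,0,-0.8,0,0,0,1],
    [0.3,0,-0.8,0,0,0,1],
    [0.3,0,-0.8,0,0,0,1],
  ],
)

```text
clock: 54.75
position: [391.7, 362.5, 397.3]
ee_rot: [-0.099, 0.995, 0.0, -0.0]
contact_force: [0.1, 0.8, -0.6]
gripper_width: 85.3
grasp_force: 0.0
```

```bash
python3 - <<'E'
from h import *
print(arm.read_state()['position'])
im,d,c=grab('scene');P=pmap(c,'scene',d);x,y,z=P[...,0],P[...,1],P[...,2]
im2,d2,c2=grab('wrist')
cv2.imwrite('pics/f.png',np.hstack([cv2.resize(im,(400,300)),cv2.resize(im2,(400,300))])[:,:,::-1])
hd=(abs(x-470)<90)&(abs(y+370)<90)&(z>64)&(z<75);print('head',P[hd].mean(0))
it,dt,ct=grab('top');P=pmap(ct,'top',dt)
m=(it.max(2)<75)&(P[...,2]<12)&(abs(P[...,0]-457)<110)&(abs(P[...,1]+378)<110);print('mat',cv2.minAreaRect(P[m][:,:2].astype(np.float32)))
h=(abs(P[...,0]-470)<110)&(abs(P[...,1]+370)<110)&(P[...,2]>64)&(P[...,2]<75);print('head top',P[h].mean(0))
# rivet vs handle heights, wrist sees left/mid
P=pmap(c2,'wrist',d2)
for p in [(581.5,174.7),(551,160.5),(519.9,145.9),(547.5,5.5),(514,3),(479.7,.9)]:
    r=np.hypot(P[...,0]-p[0],P[...,1]-p[1]); a=(r<4);b=(r>8)&(r<11);print(p,np.median(P[a][:,2]).round(1),np.median(P[b][:,2]).round(1),a.sum())
E
```

```text
[391.72423235 362.48173765 397.28735796]
head [ 471.91807239 -369.29461966   68.30668408]
mat ((457.678466796875, -377.534912109375), (137.48793029785156, 139.61257934570312), 6.187028884887695)
head top [ 471.72296091 -365.79070748   70.17484783]
(581.5, 174.7) 49.0 52.5 16
(551, 160.5) 49.1 52.5 19
(519.9, 145.9) 49.1 52.7 17
(547.5, 5.5) 49.1 52.6 6
(514, 3) 48.8 52.4 14
(479.7, 0.9) 49.5 52.7 13
```

View pics/f.png

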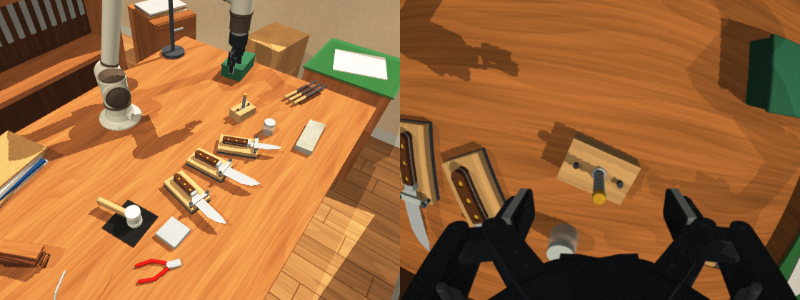

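The final picture shows the punch upright in its stand, the mallet on its mat, and the jar and nippers not moved. Depth shows the left and middle rivets 3.5 mm below the handle faces; the right knife's bottomed at the same height and force.

```bash
python3 -c "
from bench import arm
print(arm.job_done())"
```

```text
the job is handed in; nothing more can be done
None
```

I handed the job in at about 55 s: all nine rivets on the three knives are at the bottom of their counterbores, the mallet is back on its mat, the punch hangs upright in its stand, and the jar and nippers were left alone (depth-checked on the left and middle knives; the right knife's rivets stopped at the same height and force).

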